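Build a tier on a small kiln's base and load it

ROBOT

A 6-joint arm with a two-finger parallel gripper is mounted at the origin on a cart in front of the work surface, level with it; the furniture and walls round the work are solid. World frame = base frame: x ahead of the robot, y to its left, z up, the work surface at z = 0. Lengths are in m, angles in degrees, forces in N, time in s.
With the tool pointing down it reaches from about 0.375 to 0.9 m from the base axis. Payload 3.1 kg.
Tool frame: the origin (TCP) lies at the very end of the fingers, on their centre line; the grasp point (between the pads) lies 19 mm behind it; z points along the fingers, y is the direction in which the jaws open and shut (so a half turn about z gives the same grasp; the last joint's range is limited). The gripper opens to 87 mm and grips with 3 to 60 N. Pads are 19 mm wide; open, the fingers measure 117 mm over their backs; the gripper's body (75 mm by 190 mm) begins 51 mm behind the grasp point.
Start: joints at [59.845, 30.224, 82.088, -0, 67.689, -10.227], TCP at [0.213, 0.588, 0.223] pointing down, gripper open.
Joint ranges: [-176.69, 176.69], [-43.24, 126.21], [12.49, 139.97], [-82, 262], [0, 151.66], [-163.58, 163.58]. Speed limits (degrees/s): [159.86, 159.86, 180, 180, 180, 180].

INTERFACE

Orientations are given as a 3x3 rotation matrix whose columns are the frame's x, y, z axes.
In Python, from rig import read_state, capture, hand_in gives the robot as it stands. The module is installed in compiled form; this text tells all that it offers.
- The arm moves only by the tool send_rows, never from a script. Its argument "moves" is one flat list of numbers, 7 for each row, row after row: the turn, a rotation vector about the world's x, y, z in degrees, then the shift along the world's x, y, z in cm, then the gripper's target within -1 to 1 (fully open at 1, half-way at 0, shut at -1). In form: [rx, ry, rz, tx, ty, tz, hand, rx, ry, rz, tx, ty, tz, hand, ...]. A call has 1 to 20 rows; each row shifts and turns the commanded pose from where the row before left it; what a row does not reach is not made up. A row lasts 1/10 s, in which the tool goes at most 50 mm and 8.59 degrees, less where a joint would pass 70% of its speed; a pose out of reach is approached as far as the arm can. A call with a gripper value outside its range is refused whole. The fingers move at their own pace and stop on an object; the grip force is fixed at half the most. Time passes only in rows, so rows that do not move let the fingers close. It gives the time, the measured TCP pose, the force and the opening at its end, in the units of the state.
- read_state(): the state, without advancing time (a new reading comes with each control period).
- capture(name): name is "scene" or "top" or "wrist"; returns a dict with "pixels" (384x512x3 uint8, red, green, blue), "vertical_fov" (degrees; the focal length in pixels is half the picture's height over the tangent of half this angle, whatever the lens; pixels are square), "cx", "cy" (the principal point, pixels), "dist" ([k1, k2, p1, p2, k3] as OpenCV has them; the pictures are not rectified), "rvec" (rotation vector, rad) and "tvec" (3), from world to camera coordinates, as OpenCV has them. Camera axes: x right, y down, z forward; pixel columns grow to the right and rows downward; lengths in m; the calibration is good to about 2 mm. A picture is of the moment at which its call begins. There is no depth.
- hand_in(): hands the job in, once; it reports no verdict.
The state is a dict: "time_s": time; "joint_positions": joint angles; "qvel": joint speeds; "tau": joint torques, N m; "position": TCP position; "tcp_rot": TCP orientation; "force": force on the tool from outside, world axes, zero at the start; "moment": the same for the moment, N m; "opening": opening from 0.0 (shut) to 1.0 (fully open).
Only numpy, scipy, OpenCV 4.12 (cv2) and the standard library are available. Lean on these libraries where they do the work, as an engineer would, in place of code of your own. Each camera call takes 0.05 s, during which the arm holds its last target.

TASK

Build the upper tier on the kiln base: stand the loose post in the empty socket, lay the purple tile flat on the base plate, centred between the pair of posts and the single one, and lay the kiln shelf level on all three posts, centred on and square with the plate. On the shelf's centre line stand the white lidded jar upright over the pair of posts and the white rabbit upright over the single post. Keep the two posts that already stand in their sockets, and leave the green tile and the dish on the banding wheel where they are.

Things in the scene. Friction and masses are not known exactly. Their poses are not given: they have to be found in the camera images.
- kiln_base: Kiln base, fixed: grey tray 186 (x) by 286 mm (y); tan plate 110 x 222 mm on it, flat top 50 mm above the table. Origin on the table under the centre; x points away from the robot, y left (turned up to 0.3 rad). Three round sockets in the plate, 31 mm wide, chamfered, 6 mm deep (floor at z = 44 mm): a pair at (x, y) = (-19, 70), (19, 70) mm, holding posts; an empty single one at (0, -70) mm.
- post_a: One of the two cream posts standing in the base's pair of sockets at the start (nearer the robot). Cylinder 24 mm in diameter, 56 mm high, loose with about 3 mm of play all round; its top is 50 mm above the plate. Origin at the centre of its foot.
- post_b: The other standing post of the pair (farther from the robot), same shape and origin.
- post_c: The loose third post, standing upright on the table: cream cylinder 24 mm in diameter, 56 mm high, foot chamfered 2 mm, dark spot in the middle of its top. Origin at the centre of its foot, z up. 50 g.
- purple_tile: White square test tile with a purple glazed field, 58 x 58 x 8 mm, lying flat on the table. Origin at the centre of its underside, x and y along its sides. 50 g.
- green_tile: White square test tile with a green glazed field, 58 x 58 x 8 mm, lying flat on the table; not wanted, stays where it is. Origin at the centre of its underside.
- shelf_slab: Kiln shelf: tan-brown rectangular slab with a slightly paler top, 64 mm (its x) by 210 mm (its y) by 12 mm thick, lying flat on the table with the long side roughly along the robot's y. Origin at the centre of its underside. About 0.32 kg.
- jar: Unglazed white jar with a fixed lid and small knob, round, 57 mm in diameter, 70 mm high, standing upright on the table. Origin at the centre of its foot, z up. 110 g.
- rabbit: Unglazed white rabbit figure with two long ears, about 36 x 38 mm and 79 mm high to the ear tips, standing upright on the table; can be gripped round the body about 25 to 40 mm up. Origin at the centre of its foot, z up. 50 g.
- dish: Unglazed white open dish, 68 mm across and 24 mm high, standing on the grey banding wheel (wheel top 82 mm above the table); stays where it is. Origin at the centre of its foot.

How it is judged:
By the outcome, as a careful person would: the job done as asked, in the order asked, and still so for the second after the job is handed in, with the robot touching nothing.
It also fails if it takes over 128 s, if anything falls off the work surface, if the arm or the gripper's body presses on something with over 40 N, if the wrist force passes 120 N, or if a joint passes its speed limit or range.

## Working session

There is one attempt and no reset: what is moved stays moved. The work goes in short steps, Python scripts to look and compute and a tool call to move; the robot and the scene stay as the last step left them, time stands still between calls to the robot, and variables do not carry over. Pictures are saved under pics/ and viewed, and the job is handed in when it is done.

Besides the shell and the picture viewer there is one more tool, called after "Request:" as name(argument=value, ...) on one line, values as JSON. send_rows: Moves the arm, as the interface text tells. Its arguments: {"type":"object","properties":{"moves":{"type":"array","items":{"type":"number"}}},"required":["moves"]}

```bash
mkdir -p pics; cat > h.py <<'E'
import numpy as np, cv2
from rig import read_state, capture, hand_in
def cam(n):
    c=capture(n); p=c['pixels']; H=p.shape[0]
    f=H/2/np.tan(np.radians(c['vertical_fov'])/2)
    c['K']=np.array([[f,0,c['cx']],[0,f,c['cy']],[0,0,1.]]); c['D']=np.array(c['dist'],float)
    c['R']=cv2.Rodrigues(np.array(c['rvec'],float))[0]; c['t']=np.array(c['tvec'],float).ravel()
    c['C']=-c['R'].T@c['t']; return c
def save(c,name,s=1.5): 
    cv2.imwrite('pics/'+name+'.png',cv2.resize(c['pixels'][:,:,::-1],None,fx=s,fy=s,interpolation=cv2.INTER_CUBIC))
def ray(c,uv):
    q=cv2.undistortPoints(np.array(uv,float).reshape(-1,1,2),c['K'],c['D']).reshape(-1,2)
    return np.c_[q,np.ones(len(q))]@c['R']
def onplane(c,uv,z):
    d=ray(c,uv); return c['C']+d*((z-c['C'][2])/d[:,2])[:,None]
def proj(c,X):
    return cv2.projectPoints(np.array(X,float).reshape(-1,3),c['R'],c['t'],c['K'],c['D'])[0].reshape(-1,2)
E
python3 - <<'E'
from h import *
for n in ['scene','top','wrist']:
    c=cam(n); save(c,n+'0'); print(n,c['C'].round(3),c['R'][2].round(3),c['K'][0,0],c['dist'])
s=read_state(); print(s)
E
```

```text
scene [ 0.091 -0.75   0.845] [ 0.372  0.649 -0.663] 360.0829714497443 [-0.05328261  0.          0.          0.          0.        ]
top [0.375 0.019 1.006] [ 0.171  0.011 -0.985] 349.8856914905955 [-0.0345225  0.         0.         0.         0.       ]
wrist [0.149 0.61  0.384] [ 0.232 -0.085 -0.969] 306.92617045713615 [-0.02747713  0.          0.          0.          0.        ]
{'time_s': 0.15, 'joint_positions': array([ 5.98448109e+01,  3.02661399e+01,  8.21376566e+01,  1.93652779e-03,
        6.76910346e+01, -1.02270311e+01]), 'qvel': array([ 0.05621156, -0.21697185, -0.24724846, -0.01767627, -0.02278384,
       -0.04470647]), 'tau': array([ 5.75155063e-04, -4.40430272e+01, -1.76841867e+01,  6.33230293e-02,
        5.52560587e-02, -9.01099816e-05]), 'position': array([0.21270603, 0.58710711, 0.22181315]), 'tcp_rot': array([[-9.40116213e-01,  3.40853003e-01, -8.58473376e-04],
       [ 3.40853930e-01,  9.40115203e-01, -1.41541588e-03],
       [ 3.24615120e-04, -1.62326944e-03, -9.99998630e-01]]), 'force': array([-0.26299951,  0.02816462, -0.11404807]), 'moment': array([ 0.00164162,  0.00127713, -0.04999255]), 'opening': 1.0021694631878832}
```

View pics/top0.png

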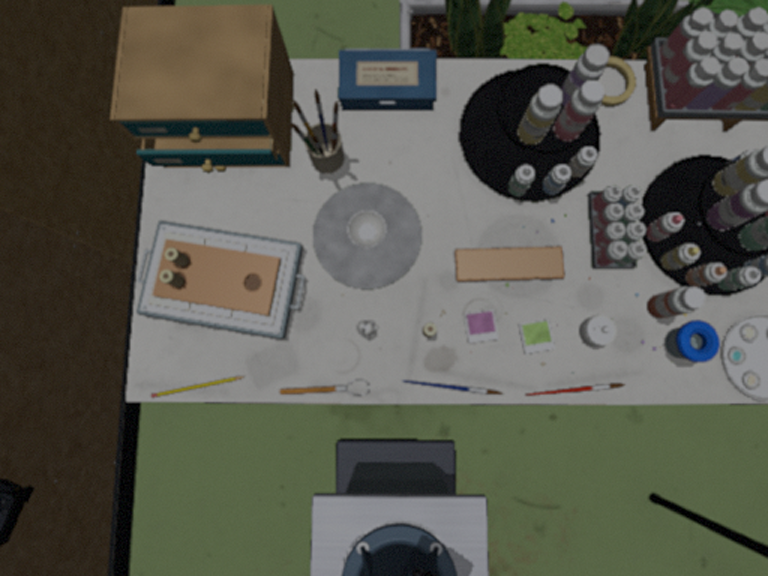

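View pics/scene0.png

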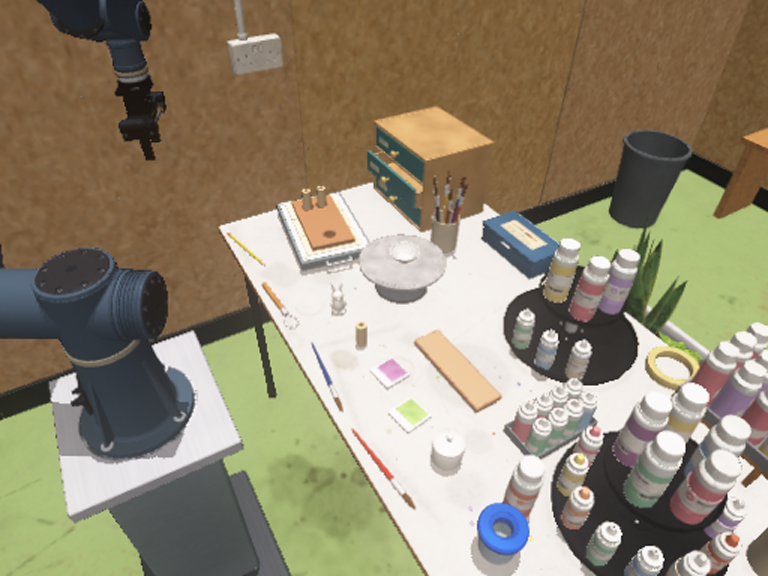

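View pics/wrist0.png

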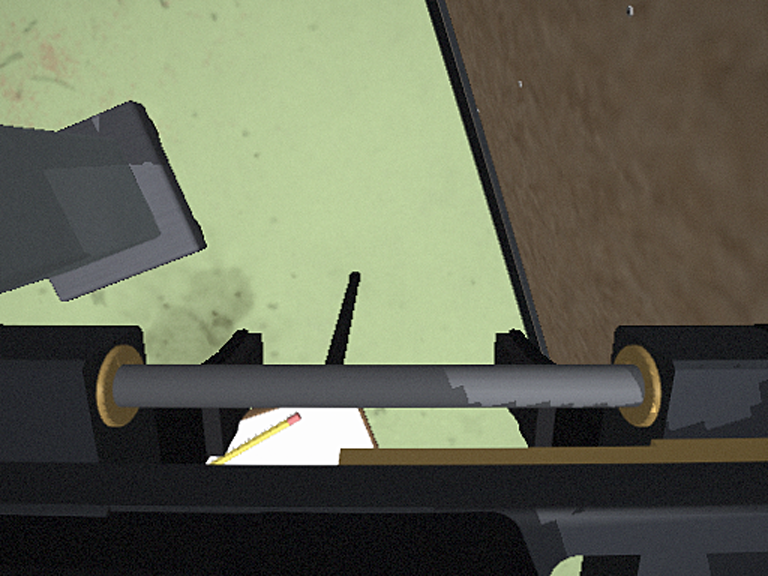

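The top view shows everything (base on the left at ~(220,280), wheel+dish (367,230), slab (510,263), rabbit (367,328), loose post (430,330), purple tile (481,322), green tile (537,334), jar (599,331)). The scene view agrees, and the wrist sees only the table's edge. Next I measure.

```bash
cat > meas.py <<'E'
from h import *
c=cam('top'); p=c['pixels']; np.save('top.npy',p)
hsv=cv2.cvtColor(p,cv2.COLOR_RGB2HSV)
cv2.imwrite('pics/zA.png',cv2.resize(p[140:240,80:230,::-1],None,fx=5,fy=5,interpolation=cv2.INTER_CUBIC))
cv2.imwrite('pics/zB.png',cv2.resize(p[150:250,225:435,::-1],None,fx=3.8,fy=3.8,interpolation=cv2.INTER_CUBIC))
for (u,v) in [(150,185),(340,175),(320,215),(357,222),(286,220),(245,219),(400,220),(170,188),(116,170),(300,225)]:
    print((u,v),p[v,u],hsv[v,u])
E
python3 meas.py
```

```text
(150, 185) [137 111  87] [ 14  93 137]
(340, 175) [140 120  99] [ 15  75 140]
(320, 215) [123  89 120] [153  70 123]
(357, 222) [111 134  84] [ 44  95 134]
(286, 220) [109  99  84] [ 18  58 109]
(245, 219) [145 146 148] [110   5 148]
(400, 220) [134 136 138] [105   7 138]
(170, 188) [91 73 60] [13 87 91]
(116, 170) [139 137 114] [ 28  46 139]
(300, 225) [141 140 139] [ 15   4 141]
```

View pics/zA.png

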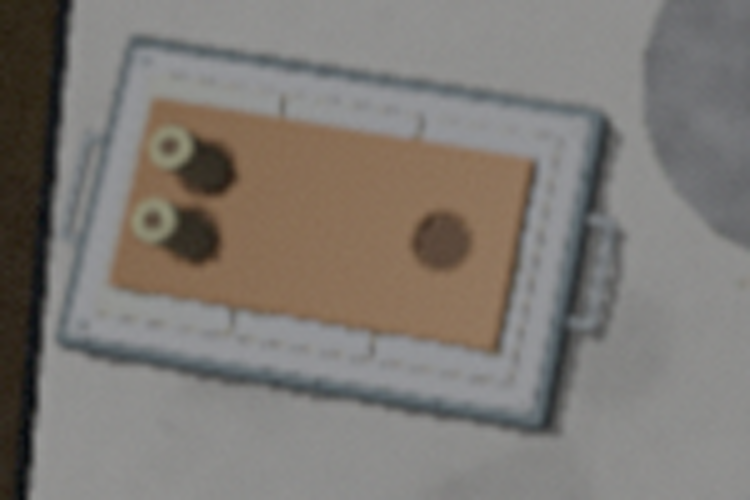

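View pics/zB.png

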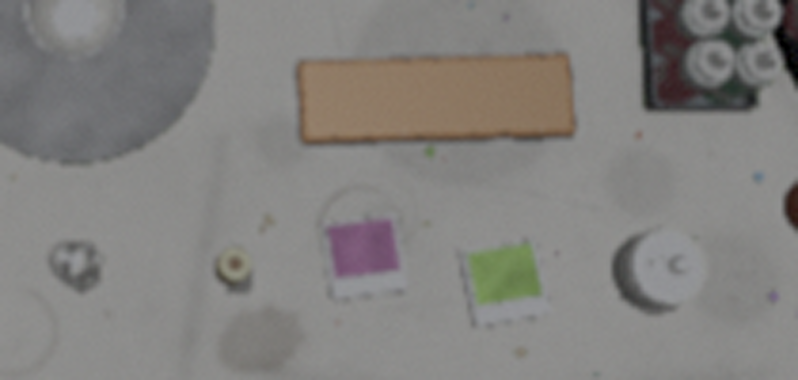

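```bash
cat > meas.py <<'E'
from h import *
c=cam('top'); p=c['pixels']; hsv=cv2.cvtColor(p,cv2.COLOR_RGB2HSV)
H,S,V=[hsv[:,:,i].astype(int) for i in range(3)]
def comp(m,win):
    mm=np.zeros(m.shape,np.uint8); u0,v0,u1,v1=win; mm[v0:v1,u0:u1]=m[v0:v1,u0:u1]
    n,l,st,ce=cv2.connectedComponentsWithStats(mm); k=1+np.argmax(st[1:,4]); return (l==k).astype(np.uint8)
def rect(m,z):
    ct=max(cv2.findContours(m,cv2.RETR_EXTERNAL,cv2.CHAIN_APPROX_NONE)[0],key=len).reshape(-1,2)
    # half-pixel grown boundary ignored
    X=onplane(c,ct,z)[:,:2]
    r=cv2.minAreaRect((X*1000).astype(np.float32)); 
    return np.round(r[0],1),np.round(r[1],1),round(r[2],2)
brown=(S>60)&(H>8)&(H<22)&(V>60)
print('slab',rect(comp(brown&(V>100),(290,155,390,195)),.012))
pl=comp(brown,(95,155,195,215)); print('plate',rect(pl,.05))
k=np.ones((3,3),np.uint8)
def cen(m,z):
    v,u=np.nonzero(m); return onplane(c,[[u.mean(),v.mean()]],z).round(4)[0],len(u)
print('hole',cen(comp((V<115)&(S>50),(158,178,178,198)),.05))
cr=(S>25)&(S<60)&(H>20)&(V>110)
def ring(win,z):
    m=comp(cr,win); ct=max(cv2.findContours(m,0,1)[0],key=len); (x,y),r=cv2.minEnclosingCircle(ct); a=onplane(c,[[x,y]],z)[0]
    mm=cv2.moments(cv2.convexHull(ct)); return a.round(4), round(r,1), onplane(c,[[mm['m10']/mm['m00'],mm['m01']/mm['m00']]],z)[0].round(4)
print('b',ring((105,160,122,180),.1)); print('a',ring((102,175,118,194),.1)); print('c',ring((278,212,294,228),.056))
print('purpF',rect(comp((H>140)&(H<165)&(S>40),(305,200,335,232)),.008))
print('greenF',rect(comp((H>35)&(H<60)&(S>60),(340,205,375,240)),.008))
print('jar knob',onplane(c,[[225+677/3.8,150+265/3.8]],.068),'rab',onplane(c,[[225+76/3.8,150+264/3.8]],.04))
print('dish',onplane(c,[[244,153]],.106))
E
python3 meas.py
```

```text
slab (array([ 582.6, -211.4]), array([ 62. , 207.8]), 2.22)
plate (array([547.9, 342.4]), array([222.8, 109.4]), 80.7)
hole (array([0.5382, 0.2748, 0.05  ]), 109)
b (array([0.5795, 0.4093, 0.1   ]), 3.9, array([0.5798, 0.4098, 0.1   ]))
a (array([0.5401, 0.416 , 0.1   ]), 4.0, array([0.5403, 0.4157, 0.1   ]))
c (array([ 0.4506, -0.0522,  0.056 ]), 4.1, array([ 0.4511, -0.0523,  0.056 ]))
purpF (array([ 468.2, -154.1]), array([37.1, 46.4]), 7.22)
greenF (array([ 448.9, -259.2]), array([37.1, 47.3]), 9.4)
jar knob [[ 0.44961197 -0.36619941  0.068     ]] rab [[0.45157347 0.05917643 0.04      ]]
dish [[0.62270519 0.06077969 0.106     ]]
```

Request:
send_rows(moves=[0, 0, -3.5, 1.25, -4, 0.2, 1, 0, 0, -3.5, 1.25, -4, 0.2, 1, 0, 0, -3.5, 1.25, -4, 0.2, 1, 0, 0, -3.5, 1.25, -4, 0.2, 1, 0, 0, -3.5, 1.25, -4, 0.2, 1, 0, 0, -3.5, 1.25, -4, 0.2, 1, 0, 0, -3.5, 1.25, -4, 0.2, 1, 0, 0, -3.5, 1.25, -4, 0.2, 1, 0, 0, -3.5, 1.25, -4, 0.2, 1, 0, 0, -3.5, 1.25, -4, 0.2, 1, 0, 0, -3.5, 1.25, -4, 0.2, 1, 0, 0, -3.5, 1.25, -4, 0.2, 1, 0, 0, -3.5, 1.25, -4, 0.2, 1, 0, 0, -3.5, 1.25, -4, 0.2, 1, 0, 0, -3.5, 1.25, -4, 0.2, 1, 0, 0, -3.5, 1.25, -4, 0.2, 1, 0, 0, -3.5, 1.25, -4, 0.2, 1, 0, 0, -3.5, 1.25, -4, 0.2, 1, 0, 0, -3.5, 1.25, -4, 0.2, 1, 0, 0, -3.5, 0, 0, 0, 1])

```text
time_s: 2.25
position: [0.4532, -0.1782, 0.2612]
tcp_rot: [[0.006, 1.0, 0.004], [1.0, -0.006, -0.004], [-0.004, 0.004, -1.0]]
force: [-0.3, 0.7, 1.4]
opening: 1.003
```

```bash
python3 - <<'E'
from h import *
c=cam('wrist'); save(c,'w1'); np.save('w1.npy',c['pixels']); s=read_state(); print(c['C'],s['position'],s['tcp_rot'][:,1],s['qvel'].round(2))
E
```

```text
[ 0.45260234 -0.11040833  0.42275868] [ 0.45157783 -0.17542711  0.26062987] [ 0.99997764 -0.00653962  0.00139517] [ 2.37 -1.3   3.68  0.69  1.26 -6.62]
```

View pics/w1.png

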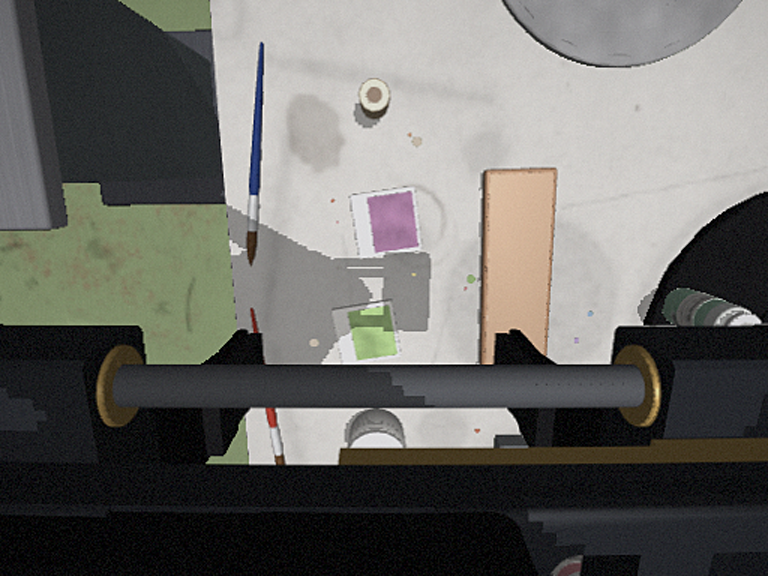

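The wrist view shows the post top at (374,95), the purple tile at (386,220) with corners clear, and the slab's left end at x 483–557. I measure these.

```bash
cat > m2.py <<'E'
from h import *
c=cam('wrist'); p=c['pixels']; s=read_state(); print(s['position'].round(4),s['qvel'].round(2))
hsv=cv2.cvtColor(p,cv2.COLOR_RGB2HSV); H,S,V=[hsv[:,:,i].astype(int) for i in range(3)]
# post top: bright cream circle
g=p.astype(int)
def comp(m,win):
    mm=np.zeros(m.shape,np.uint8); u0,v0,u1,v1=win; mm[v0:v1,u0:u1]=m[v0:v1,u0:u1]
    n,l,st,ce=cv2.connectedComponentsWithStats(mm); k=1+np.argmax(st[1:,4]); return (l==k).astype(np.uint8)
w=(232,45,268,85)
m=comp((S>22)&(H>12)&(H<40)&(V>150),w); ct=max(cv2.findContours(m,0,1)[0],key=len); (x,y),r=cv2.minEnclosingCircle(ct)
mm=cv2.moments(cv2.convexHull(ct)); uv=[mm['m10']/mm['m00'],mm['m01']/mm['m00']]
print('post',(x,y,r),uv,onplane(c,[[x,y],uv],.056).round(4))
m=comp((H>140)&(H<165)&(S>40),(225,115,295,175)); ct=max(cv2.findContours(m,0,1)[0],key=len).reshape(-1,2)
r=cv2.minAreaRect((onplane(c,ct,.008)[:,:2]*1000).astype(np.float32)); print('field',r)
crop=p[110:180,215:300,::-1]; cv2.imwrite('pics/tile1.png',cv2.resize(crop,None,fx=8,fy=8,interpolation=cv2.INTER_CUBIC))
m=comp((S>45)&(H>5)&(H<22)&(V>140),(310,100,380,215)); ct=max(cv2.findContours(m,0,1)[0],key=len).reshape(-1,2)
X=onplane(c,ct,.012)[:,:2]; print('slab x',X[:,0].min(),X[:,0].max(),'ymax',X[:,1].max())
cv2.imwrite('pics/slabm.png',m*255)
E
python3 m2.py
```

```text
[ 0.4505 -0.1736  0.2603] [ 1.82 -1.04  2.3   0.12  0.27 -2.53]
post (251.1666717529297, 65.83333587646484, 10.865433692932129) [251.08219868885524, 65.61472516389308] [[ 0.4515 -0.0544  0.056 ]
 [ 0.4514 -0.0541  0.056 ]]
field ((467.0242614746094, -154.45098876953125), (39.00716018676758, 49.339656829833984), 7.876010894775391)
slab x 0.5484540029559446 0.613401119664314 ymax -0.108482525945939
```

View pics/tile1.png

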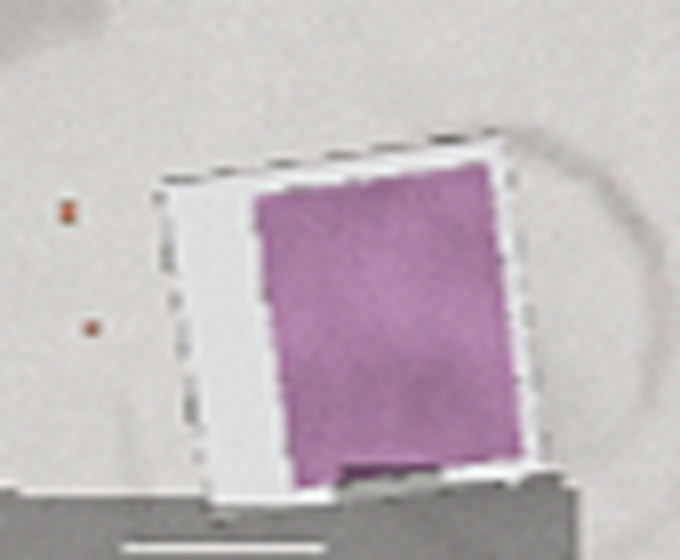

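Request:
send_rows(moves=[0, 0, 0, 0.05, 3, -2.5, 1, 0, 0, 0, 0.05, 3, -2.5, 1, 0, 0, 0, 0, 3, -2.5, 1, 0, 0, 0, 0, 2.95, -2.5, 1, 0, 0, 0, 0, 0, -3, 1, 0, 0, 0, 0, 0, -3, 1, 0, 0, 0, 0, 0, -3, 1, 0, 0, 0, 0, 0, -2.5, 1, 0, 0, 0, 0, 0, -1.5, 1, 0, 0, 0, 0, 0, -1, 1, 0, 0, 0, 0, 0, 0, 1, 0, 0, 0, 0, 0, 0, 1, 0, 0, 0, 0, 0, 0, 1, 0, 0, 0, 0, 0, 0, -1, 0, 0, 0, 0, 0, 0, -1, 0, 0, 0, 0, 0, 0, -1, 0, 0, 0, 0, 0, 0, -1, 0, 0, 0, 0, 0, 0, -1, 0, 0, 0, 0, 0, 0, -1])

```text
time_s: 4.25
position: [0.4515, -0.053, 0.0205]
tcp_rot: [[-0.001, 1.0, 0.0], [1.0, 0.001, 0.0], [0.0, 0.0, -1.0]]
force: [0.4, 0.2, -0.2]
opening: 0.544
```

```bash
python3 - <<'E'
from h import *
s=read_state(); print(s['position'].round(4),s['opening'],s['force'],s['qvel'].round(1))
E
```

```text
[ 0.4515 -0.053   0.0205] 0.5440752426910884 [ 0.35326086  0.15297992 -0.15288461] [-0.   0.1 -0.  -0.  -0.1 -0. ]
```

Request:
send_rows(moves=[0, 0, 0, 0, 0, 0, -1, 0, 0, 0, 0, 0, 0, -1, 0, 0, 0, 0, 0, 0, -1, 0, 0, 0, 0, 0, 0, -1, 0, 0, 0, 0, 0, 1, -1, 0, 0, 0, 0, 0, 4, -1, 0, 0, 0, 0, 0, 4, -1, 0, 0, 0, 0, 0, 4, -1, 0, 0, -1, 1, 3, 3, -1, 0, 0, -1, 1, 3, 3, -1, 0, 0, -1, 1, 3, 3, -1, 0, 0, -1, 1, 3, 2, -1, 0, 0, -1, 1, 3, 1, -1, 0, 0, -1, 1, 3, 1, -1, 0, 0, -1, 1, 3, 0, -1, 0, 0, -1, 1, 3, 0, -1, 0, 0, -1, 1, 3, 0, -1, 0, 0, -0.4, 0.7, 2, 0, -1, 0, 0, 0, 0, 0, 0, -1, 0, 0, 0, 0, 0, 0, -1])

```text
time_s: 6.25
position: [0.5476, 0.237, 0.2806]
tcp_rot: [[0.161, 0.987, -0.001], [0.987, -0.161, -0.001], [-0.001, -0.001, -1.0]]
force: [-0.5, -0.3, -0.4]
opening: 0.267
```

```bash
python3 - <<'E'
from h import *
c=cam('wrist'); save(c,'w2');np.save('w2.npy',c['pixels'])
import pickle; pickle.dump(c,open('w2.pkl','wb'))
s=read_state(); print(s['position'].round(4),s['opening'],s['qvel'].round(1))
E
```

```text
[0.5476 0.2364 0.2806] 0.2669190267272325 [-0.9 -0.2  0.3  0.2 -0.2  0.2]
```

View pics/w2.png

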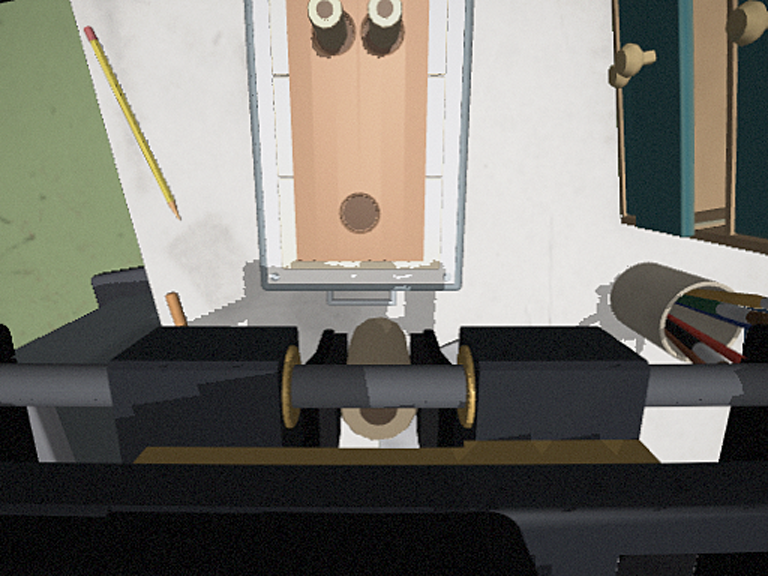

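The post is held (opening ≈23 mm). The socket is at (360,213), the post tops at (324,10) and (385,10), and the plate edges and its near edge are clear.

```bash
python3 - <<'E'
from h import *
import pickle
c=pickle.load(open('w2.pkl','rb')); p=c['pixels']
hsv=cv2.cvtColor(p,cv2.COLOR_RGB2HSV); H,S,V=[hsv[:,:,i].astype(int) for i in range(3)]
print(hsv[142,240],hsv[110,240],hsv[6,216],hsv[6,223])
def comp(m,win):
    mm=np.zeros(m.shape,np.uint8); u0,v0,u1,v1=win; mm[v0:v1,u0:u1]=m[v0:v1,u0:u1]
    n,l,st,ce=cv2.connectedComponentsWithStats(mm); k=1+np.argmax(st[1:,4]); return (l==k).astype(np.uint8)
m=comp(V<185,(222,124,260,162)); ct=max(cv2.findContours(m,0,1)[0],key=len); e=cv2.fitEllipse(ct)
print('sock',e,onplane(c,[e[0]],.05).round(4)); X=onplane(c,ct.reshape(-1,2),.05); print(np.ptp(X,axis=0))
# plate edges: brown mask side edges per row
b=((S>45)&(H>3)&(H<22)).astype(np.uint8); b=comp(b,(180,60,300,180))
L=[];R=[]
for v in range(65,165):
    u=np.nonzero(b[v])[0]
    if len(u): L.append((u.min()-.5,v)); R.append((u.max()+.5,v))
def fit(pts):
    X=onplane(c,pts,.05)[:,:2].astype(np.float32); l=cv2.fitLine(X,cv2.DIST_HUBER,0,.001,.001).ravel(); return l
l=fit(L);r=fit(R)
for q in(l,r): print(q, np.degrees(np.arctan2(q[1],q[0])))
n=np.array([-l[1],l[0]]); print('width',abs((r[2:]-l[2:])@n))
mid=(l[2:]+r[2:])/2; d=l[:2]*np.sign(l[1]); 
B=[]
for u in range(205,278):
    v=np.nonzero(b[:,u])[0]; B.append((u,v.max()+.5))
q=fit(B); print('near edge',q,np.degrees(np.arctan2(q[1],q[0])))
# centre: intersection of midline with near edge, +111mm
A=np.array([d,-q[:2]]).T; t=np.linalg.solve(A,q[2:]-mid); E=mid+d*t[0]; print('edge mid',E,'centre',E+.111*d,'sock',E+.041*d)
s=cam('scene'); save(s,'scene2')
E
```

```text
[  9  81 133] [ 12  80 222] [ 15  59 147] [ 31  25 230]
sock ((239.31600952148438, 141.7520751953125), (26.46820640563965, 27.030467987060547), 154.27716064453125) [[0.5368 0.2738 0.05  ]]
[0.03483004 0.03419161 0.        ]
[0.16088222 0.9869736  0.4880754  0.31507143] 80.74189
[0.16158    0.9868596  0.59175056 0.27119333] 80.70138
width 0.10938385
near edge [ 0.98885834 -0.14885968  0.5444203   0.2306497 ] -8.560848
edge mid [0.53007984 0.23280846] centre [0.54793775 0.34236252] sock [0.536676   0.27327436]
```

Request:
send_rows(moves=[0, 0, 0, -0.4, 1.25, -3, -1, 0, 0, 0, -0.4, 1.25, -3, -1, 0, 0, 0, -0.3, 1.25, -3, -1, 0, 0, 0, 0, 0, -4, -1, 0, 0, 0, 0, 0, -4, -1, 0, 0, 0, 0, 0, -2, -1, 0, 0, 0, 0, 0, -1, -1, 0, 0, 0, 0, 0, 0, -1, 0, 0, 0, 0, 0, 0, -1, 0, 0, 0, 0, 0, 0, -1])

```text
time_s: 7.35
position: [0.5388, 0.2747, 0.0823]
tcp_rot: [[0.162, 0.987, 0.003], [0.987, -0.162, 0.001], [0.002, 0.003, -1.0]]
force: [-0.9, 0.1, -0.4]
opening: 0.268
```

```bash
python3 - <<'E'
from h import *
c=cam('wrist'); save(c,'w3'); s=read_state(); print(s['position'].round(4),s['opening'],s['force'])
t=cam('top'); cv2.imwrite('pics/t3.png',cv2.resize(t['pixels'][140:240,80:230,::-1],None,fx=5,fy=5,interpolation=cv2.INTER_CUBIC))
E
```

```text
[0.5387 0.2748 0.0823] 0.26614401390005465 [-0.30169614  0.56368274 -0.55124024]
```

View pics/w3.png

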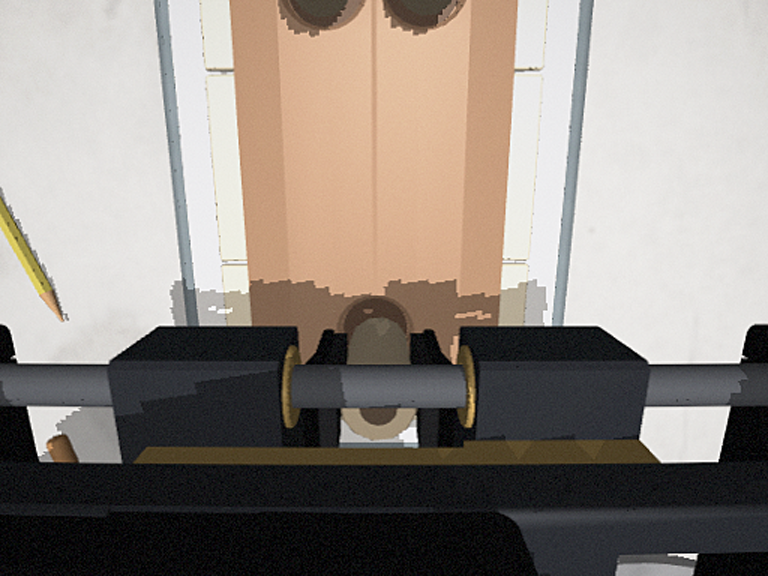

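The post's lower end at (380,345) sits over the socket at (374,330) and is about 2 mm high in x, which agrees with the TCP reading. I correct that and go down.

Request:
send_rows(moves=[0, 0, 0, -0.2, -0.1, 0, -1, 0, 0, 0, 0, 0, -0.4, -1, 0, 0, 0, 0, 0, -0.4, -1, 0, 0, 0, 0, 0, -0.4, -1, 0, 0, 0, 0, 0, -0.3, -1, 0, 0, 0, 0, 0, 0, -1, 0, 0, 0, 0, 0, 0, -1])

```text
time_s: 8.15
position: [0.5354, 0.2736, 0.0653]
tcp_rot: [[0.162, 0.987, -0.0], [0.987, -0.162, -0.0], [-0.0, -0.0, -1.0]]
force: [-0.5, -0.0, -0.2]
opening: 0.266
```

Request:
send_rows(moves=[0, 0, 0, 0.1, 0, -0.05, -1, 0, 0, 0, 0, 0, 0, -1, 0, 0, 0, 0, 0, 0, 0.3, 0, 0, 0, 0, 0, 0, 0.3, 0, 0, 0, 0, 0, 0, 0.3, 0, 0, 0, 0, 0, 0, 0.3, 0, 0, 0, 0, 0, 0, 1, 0, 0, 0, 0, 0, 1, 1, 0, 0, 0, 0, 0, 4, 1, 0, 0, 0, 0, 0, 4, 1, 0, 0, 0, 0, 0, 4, 1, 0, 0, 0, 0, 0, 4, 1, 0, 0, 0, 0, -4, 4, 1, 0, 0, 0, 0, -2, 0, 1, 0, 0, 0, 0, 0, 0, 1])

```text
time_s: 9.65
position: [0.537, 0.2164, 0.2728]
tcp_rot: [[0.165, 0.986, 0.004], [0.986, -0.165, -0.0], [0.001, 0.004, -1.0]]
force: [0.1, 0.5, -0.5]
opening: 1.002
```

```bash
python3 - <<'E'
from h import *
c=cam('wrist'); save(c,'w4'); s=read_state(); print(s['position'].round(4),s['opening'],s['force'])
t=cam('top'); p=t['pixels'];cv2.imwrite('pics/t4.png',cv2.resize(p[130:250,80:260,::-1],None,fx=4,fy=4,interpolation=cv2.INTER_CUBIC))
# tile corners from wrist view earlier
E
```

```text
[0.5364 0.2175 0.2716] 0.9942545886293126 [-0.13954802 -0.43278623  0.3081611 ]
```

View pics/w4.png

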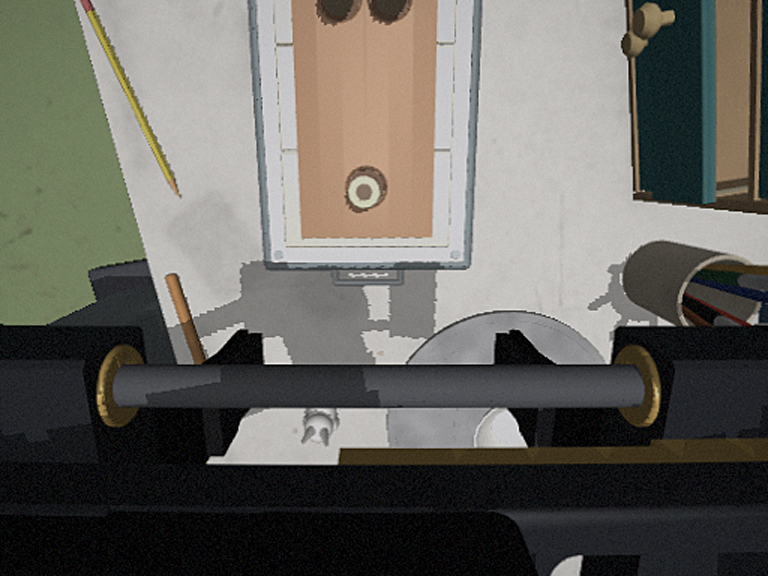

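Request:
send_rows(moves=[0, 0, 1.45, -0.6, -3.7, 0, 1, 0, 0, 1.45, -0.6, -3.7, 0, 1, 0, 0, 1.45, -0.6, -3.7, 0, 1, 0, 0, 1.45, -0.6, -3.7, 0, 1, 0, 0, 1.45, -0.6, -3.7, 0, 1, 0, 0, 1.45, -0.6, -3.7, 0, 1, 0, 0, 1.45, -0.6, -3.7, 0, 1, 0, 0, 1.45, -0.6, -3.7, 0, 1, 0, 0, 1.45, -0.6, -3.7, -0.5, 1, 0, 0, 1.45, -0.6, -3.7, -0.5, 1, 0, 0, 1.45, -0.6, -3.7, -0.5, 1, 0, 0, 1.45, -0.6, -3.7, -0.5, 1, 0, 0, 0, 0, 0, 0, 1, 0, 0, 0, 0, 0, 0, 1, 0, 0, 0, 0, 0, 0, 1])

```text
time_s: 11.25
position: [0.4645, -0.2242, 0.2499]
tcp_rot: [[-0.142, 0.99, -0.001], [0.99, 0.142, 0.002], [0.002, -0.001, -1.0]]
force: [-0.1, -0.8, 0.1]
opening: 1.002
```

```bash
python3 - <<'E'
from h import *
import pickle
c=cam('wrist'); save(c,'w5'); pickle.dump(c,open('w5.pkl','wb')); s=read_state(); print(s['position'].round(4),np.degrees(np.arctan2(s['tcp_rot'][1,1],s['tcp_rot'][0,1])),s['qvel'].round(1))
E
```

```text
[ 0.4646 -0.2241  0.2501] 8.16978474513942 [ 0.3 -0.4  0.  -0.2 -0.2 -0.1]
```

View pics/w5.png

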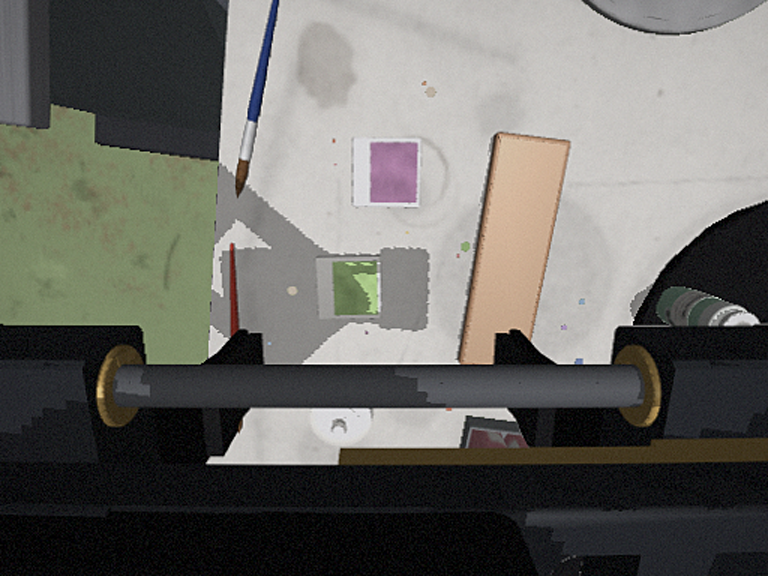

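The tile is square in the view, its corners about (353,138), (419,138), (352,206) and (421,208). The slab's far edge runs (497,132)–(570,142).

```bash
python3 - <<'E'
from h import *
import pickle
c=pickle.load(open('w5.pkl','rb')); p=c['pixels']
k=8; cv2.imwrite('pics/tile5.png',cv2.resize(p[85:145,225:290,::-1],None,fx=k,fy=k,interpolation=cv2.INTER_CUBIC))
uv=np.array([[353,138],[419.5,138],[421,207.5],[352.5,206.5]])/1.5-.17
X=onplane(c,uv,.008)[:,:2]; print(X.round(4),X.mean(0),np.linalg.norm(np.diff(X,axis=0),axis=1))
hsv=cv2.cvtColor(p,cv2.COLOR_RGB2HSV); H,S,V=[hsv[:,:,i].astype(int) for i in range(3)]
m=((S>45)&(H>5)&(H<22)&(V>120)); L=[];R=[]
for v in range(100,210):
    u=np.nonzero(m[v,300:390])[0]+300; L.append((u.min()-.5,v)); R.append((u.max()+.5,v))
for q in (L,R):
    Y=onplane(c,q,.012)[:,:2].astype(np.float32); l=cv2.fitLine(Y,cv2.DIST_HUBER,0,.001,.001).ravel(); print(l,np.degrees(np.arctan2(l[1],l[0])))
E
```

```text
[[ 0.4295 -0.1316]
 [ 0.4847 -0.1237]
 [ 0.4952 -0.1804]
 [ 0.4364 -0.1879]] [ 0.46144429 -0.15589232] [0.05568411 0.0576043  0.0593321 ]
[ 0.02944206 -0.9995665   0.5508253  -0.22093987] -88.31284
[ 0.03115753 -0.99951446  0.61161005 -0.1761229 ] -88.21451
```

View pics/tile5.png

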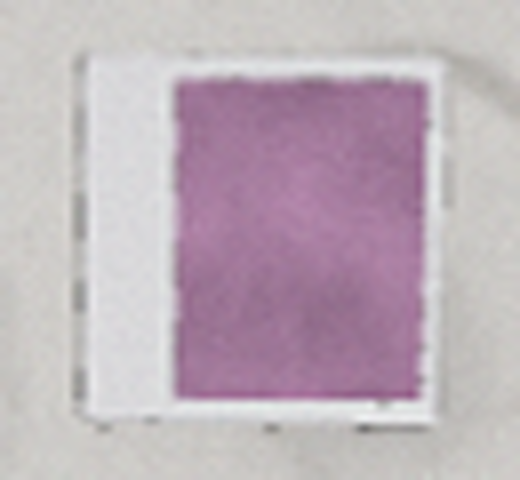

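Request:
send_rows(moves=[0, 0, 0, -0.15, 3.4, -3, 1, 0, 0, 0, -0.15, 3.45, -3, 1, 0, 0, 0, 0, 0, -4, 1, 0, 0, 0, 0, 0, -4, 1, 0, 0, 0, 0, 0, -4, 1, 0, 0, 0, 0, 0, -3, 1, 0, 0, 0, 0, 0, -2, 1, 0, 0, 0, 0, 0, -0.8, 1, 0, 0, 0, 0, 0, 0, 1, 0, 0, 0, 0, 0, 0, 1, 0, 0, 0, 0, 0, 0, 1])

```text
time_s: 12.4
position: [0.4624, -0.1575, 0.0136]
tcp_rot: [[-0.141, 0.99, 0.002], [0.99, 0.141, -0.001], [-0.002, 0.002, -1.0]]
force: [0.5, 0.1, 0.8]
opening: 1.0
```

Request:
send_rows(moves=[0, 0, 0, -0.1, 0.2, -0.6, 1, 0, 0, 0, 0, 0, -0.4, 1, 0, 0, 0, 0, 0, 0, 1, 0, 0, 0, 0, 0, 0, 1])

```text
time_s: 12.8
position: [0.4604, -0.1553, 0.0023]
tcp_rot: [[-0.14, 0.99, -0.0], [0.99, 0.14, 0.0], [0.0, -0.0, -1.0]]
force: [0.6, 0.2, -0.7]
opening: 0.997
```

Request:
send_rows(moves=[0, 0, 0, 0, 0, 0, -1, 0, 0, 0, 0, 0, 0, -1, 0, 0, 0, 0, 0, 0, -1, 0, 0, 0, 0, 0, 0, -1, 0, 0, 0, 0, 0, 0, -1, 0, 0, 0, 0, 0, 0, -1, 0, 0, 0, 0, 0, 0, -1, 0, 0, 0, 0, 0, 0.5, -1, 0, 0, 0, 0, 0, 2, -1, 0, 0, 0, 0, 0, 4, -1, 0, 0, 0, 0, 0, 4, -1, 0, 0, 0, 0, 0, 4, -1])

```text
time_s: 14.0
position: [0.4599, -0.1549, 0.1489]
tcp_rot: [[-0.14, 0.99, -0.001], [0.99, 0.14, 0.001], [0.001, -0.001, -1.0]]
force: [-0.0, 0.0, -0.9]
opening: 0.657
```

```bash
python3 - <<'E'
from h import *
c=cam('wrist'); save(c,'w6'); s=read_state(); print(s['position'].round(4),s['opening']*87)
t=cam('top'); cv2.imwrite('pics/t6.png',cv2.resize(t['pixels'][130:250,200:420,::-1],None,fx=3.5,fy=3.5,interpolation=cv2.INTER_CUBIC))
E
```

```text
[ 0.4633 -0.1567  0.1546] 57.158027483742586
```

View pics/w6.png

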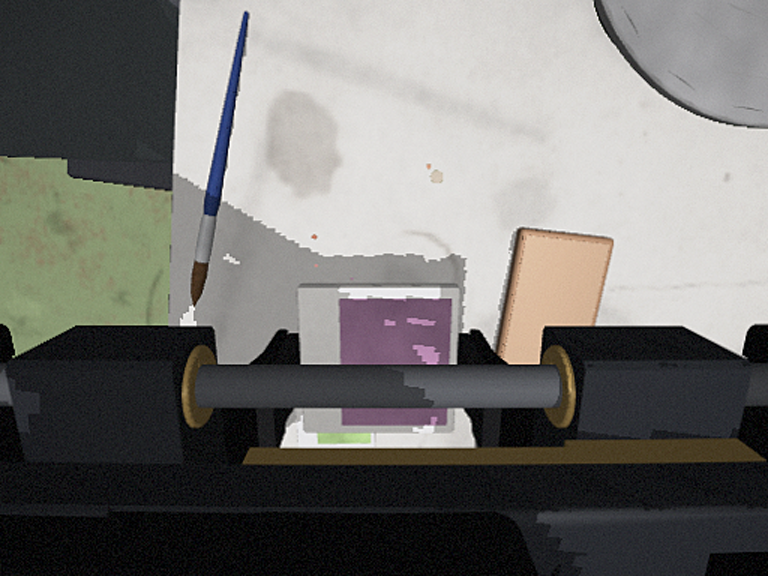

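Request:
send_rows(moves=[0, 0, 0, 0, 0, 3, -1, 0, 0, 0, 0, 0, 2, -1, 0, 0, -1.25, 0.6, 3.5, 0, -1, 0, 0, -1.25, 0.6, 3.5, 0, -1, 0, 0, -1.25, 0.6, 3.5, 0, -1, 0, 0, -1.25, 0.6, 3.5, 0, -1, 0, 0, -1.25, 0.6, 3.5, 0, -1, 0, 0, -1.25, 0.6, 3.5, 0, -1, 0, 0, -1.25, 0.6, 3.5, 0, -1, 0, 0, -1.25, 0.6, 3.5, 0, -1, 0, 0, -1.25, 0.6, 3.5, 0, -1, 0, 0, -1.25, 0.6, 3.5, 0, -1, 0, 0, -1.25, 0.6, 3.5, 0, -1, 0, 0, -1.25, 0.6, 3.5, 0, -1, 0, 0, -1.25, 0.6, 3.5, 0, -1, 0, 0, -1.25, 0.6, 3.5, 0, -1, 0, 0, 0, 0, 0, 0, -1, 0, 0, 0, 0, 0, 0, -1, 0, 0, 0, 0, 0, 0, -1, 0, 0, 0, 0, 0, 0, -1])

```text
time_s: 16.1
position: [0.5441, 0.3334, 0.1971]
tcp_rot: [[0.165, 0.986, -0.001], [0.986, -0.165, -0.001], [-0.001, -0.001, -1.0]]
force: [-0.4, -0.2, -0.5]
opening: 0.658
```

```bash
python3 - <<'E'
from h import *
import pickle
c=cam('wrist'); save(c,'w7'); pickle.dump(c,open('w7.pkl','wb')); s=read_state(); print(s['position'].round(4),s['opening']*87,np.degrees(np.arctan2(s['tcp_rot'][1,1],s['tcp_rot'][0,1])),s['qvel'].round(1))
E
```

```text
[0.5443 0.3334 0.1973] 57.13681156745288 -9.509686882835554 [-0.  -0.1 -0.4  0.1  0.   0. ]
```

View pics/w7.png

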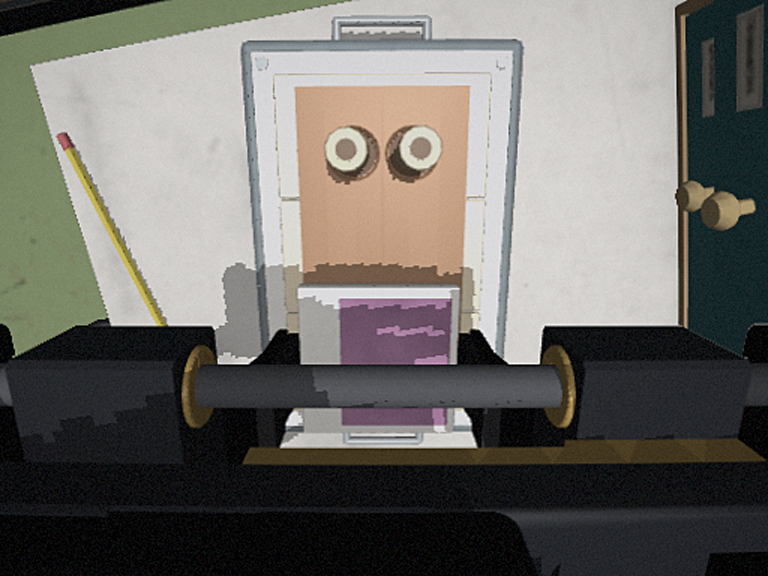

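The tile is held level and square, its far edge at row ~286 and near edge ~430. The posts are at (348,148) and (420,148), and the cabinet handle at (690,200).

```bash
python3 - <<'E'
from h import *
import pickle
c=pickle.load(open('w7.pkl','rb')); z=.1973+.0057
P=np.array([.5444,.3334]); tx=np.array([.165,.986]); ty=np.array([.986,-.165])
for z in(z-.008,z):
  for uv in [(380,285),(380,290),(380,427),(380,433),(299,310),(459,310)]:
    X=onplane(c,[np.array(uv)/1.5-.17],z)[0,:2]-P; print(round(z,3),uv,'toolx %.1f jaw %.1f mm'%(X@tx*1e3,X@ty*1e3))
for z in(.05,.1,.15): print(onplane(c,[np.array([678,195])/1.5],z).round(3))
k=onplane(c,np.array([[348,148],[420,148]])/1.5-.17,.1); print(k.round(4))
E
```

```text
0.195 (380, 285) toolx 27.4 jaw 0.1 mm
0.195 (380, 290) toolx 25.5 jaw 0.1 mm
0.195 (380, 427) toolx -30.9 jaw 0.1 mm
0.195 (380, 433) toolx -33.5 jaw 0.1 mm
0.195 (299, 310) toolx 17.8 jaw -30.0 mm
0.195 (459, 310) toolx 17.8 jaw 29.4 mm
0.203 (380, 285) toolx 29.3 jaw 0.0 mm
0.203 (380, 290) toolx 27.5 jaw 0.0 mm
0.203 (380, 427) toolx -26.1 jaw 0.1 mm
0.203 (380, 433) toolx -28.6 jaw 0.1 mm
0.203 (299, 310) toolx 20.2 jaw -28.6 mm
0.203 (459, 310) toolx 20.2 jaw 28.0 mm
[[0.749 0.353 0.05 ]]
[[0.718 0.361 0.1  ]]
[[0.687 0.368 0.15 ]]
[[0.5409 0.4154 0.1   ]
 [0.5792 0.409  0.1   ]]
```

Request:
send_rows(moves=[0, 0, 0.2, 0.35, 0.9, -2, -1, 0, 0, 0, 0, 0, -4, -1, 0, 0, 0, 0, 0, -4, -1, 0, 0, 0, 0, 0, -2.5, -1, 0, 0, 0, 0, 0, -1, -1, 0, 0, 0, 0, 0, 0, -1, 0, 0, 0, 0, 0, 0, -1, 0, 0, 0, 0, 0, 0, -1])

```text
time_s: 16.95
position: [0.5495, 0.3442, 0.0645]
tcp_rot: [[0.161, 0.987, 0.004], [0.987, -0.161, 0.002], [0.002, 0.003, -1.0]]
force: [0.3, 0.3, -0.5]
opening: 0.658
```

Request:
send_rows(moves=[0, 0, 0, 0, 0, 0, -1, 0, 0, 0, 0, 0, 0, -1, 0, 0, 0, 0, 0, 0, -1])

```text
time_s: 17.25
position: [0.5483, 0.3439, 0.0631]
tcp_rot: [[0.16, 0.987, 0.001], [0.987, -0.16, 0.0], [0.001, 0.001, -1.0]]
force: [-0.4, -0.1, -0.5]
opening: 0.66
```

Request:
send_rows(moves=[0, 0, 0, 0, -0.1, -0.5, -1, 0, 0, 0, 0, 0, -0.4, -1, 0, 0, 0, 0, 0, 0, -1, 0, 0, 0, 0, 0, 0, -1, 0, 0, 0, 0, 0, 0, -1])

```text
time_s: 17.75
position: [0.5479, 0.3427, 0.0532]
tcp_rot: [[0.16, 0.987, -0.0], [0.987, -0.16, -0.0], [-0.0, -0.0, -1.0]]
force: [0.6, 0.1, -1.1]
opening: 0.662
```

Request:
send_rows(moves=[0, 0, 0, 0, 0, -0.08, -1, 0, 0, 0, 0, 0, 0, -1, 0, 0, 0, 0, 0, 0, 1, 0, 0, 0, 0, 0, 0, 1, 0, 0, 0, 0, 0, 0, 1, 0, 0, 0, 0, 0, 0, 1, 0, 0, 0, 0, 0, 0.5, 1, 0, 0, 0, 0, 0, 3, 1, 0, 0, 0, 0, 0, 4, 1, 0, 0, 0, 0, 0, 4, 1, 0, 0, 0, 0, -4, 3, 1, 0, 0, 0, 0, -4, 2, 1, 0, 0, 0, 0, 0, 0, 1, 0, 0, 0, 0, 0, 0, 1, 0, 0, 0, 0, 0, 0, 1])

```text
time_s: 19.25
position: [0.5474, 0.2633, 0.217]
tcp_rot: [[0.16, 0.987, -0.001], [0.987, -0.16, 0.0], [0.0, -0.001, -1.0]]
force: [0.1, 0.4, -0.1]
opening: 0.998
```

```bash
python3 - <<'E'
from h import *
import pickle
c=cam('wrist'); save(c,'w8'); pickle.dump(c,open('w8.pkl','wb')); s=read_state(); print(s['position'].round(4),s['opening']*87,np.degrees(np.arctan2(s['tcp_rot'][1,1],s['tcp_rot'][0,1])),s['qvel'].round(1))
E
```

```text
[0.5473 0.2635 0.2166] 86.8573480355887 -9.179731899388775 [ 0.4  0.6 -0.1 -0.  -0.  -0.1]
```

View pics/w8.png

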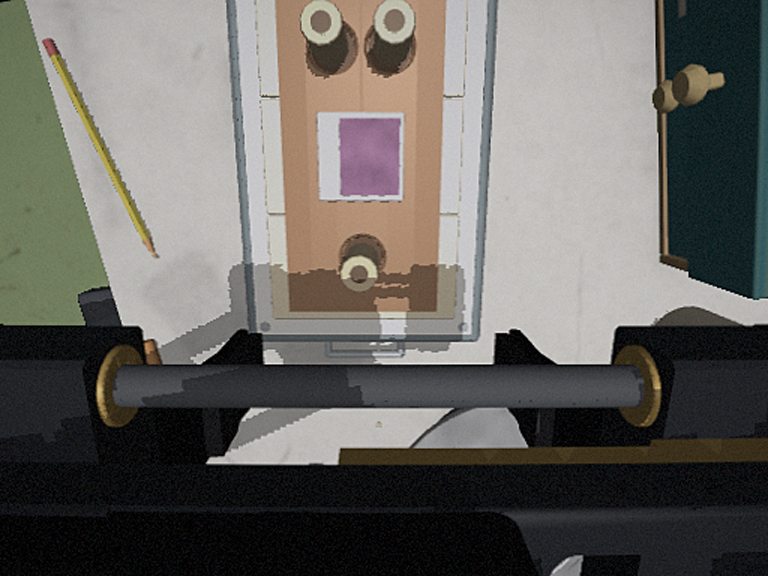

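The tile lies flat, square and between the posts (corners ~(318,113)–(403,202)), and post c stands at (360,271).

```bash
python3 - <<'E'
from h import *
import pickle
c=pickle.load(open('w8.pkl','rb'))
X=onplane(c,np.array([[317.5,112.5],[404.5,113],[403.5,202],[318.5,200.5]])/1.5-.17,.058); print(X.round(4),X.mean(0).round(4))
a=np.radians(-9.28); R=np.array([[np.cos(a),-np.sin(a)],[np.sin(a),np.cos(a)]]); C=np.array([.5479,.3424])
print('tile in base',((X.mean(0)[:2]-C)@R*1e3).round(1))
Y=onplane(c,np.array([[359,272],[322,21],[395,20]])/1.5-.17,.1); print('posts in base',((Y[:,:2]-C)@R*1e3).round(1))
E
```

```text
[[0.5246 0.3746 0.058 ]
 [0.581  0.3651 0.058 ]
 [0.5718 0.3081 0.058 ]
 [0.5144 0.3185 0.058 ]] [0.5479 0.3415 0.058 ]
tile in base [ 0.2 -0.8]
posts in base [[ -0.1 -70.2]
 [-19.1  70.6]
 [ 20.9  71. ]]
```

```bash
python3 - <<'E'
from h import *
c=cam('top')
for n,uv,z in [('susan near',(530,198),.02),('bottle',(521,195),.03),('bottle',(521,195),.1),('b2',(556,195),.03),('b2',(556,195),.1),('tall',(530,140),.05),('rack L',(590,230),.05),('tall bottles',(545,95),.2)]:
    print(n,onplane(c,[np.array(uv)/1.5],z).round(3))
E
```

```text
susan near [[ 0.711 -0.256  0.02 ]]
bottle [[ 0.714 -0.236  0.03 ]]
bottle [[ 0.689 -0.218  0.1  ]]
b2 [[ 0.714 -0.304  0.03 ]]
b2 [[ 0.69  -0.281  0.1  ]]
tall [[ 0.819 -0.253  0.05 ]]
rack L [[ 0.638 -0.358  0.05 ]]
tall bottles [[ 0.83 -0.24  0.2 ]]
```

Request:
send_rows(moves=[0, 0, 0.8, 0.2, -3.85, 0.4, 1, 0, 0, 0.8, 0.2, -3.85, 0.4, 1, 0, 0, 0.8, 0.2, -3.85, 0.4, 1, 0, 0, 0.8, 0.2, -3.85, 0.4, 1, 0, 0, 0.8, 0.2, -3.85, 0.4, 1, 0, 0, 0.8, 0.2, -3.85, 0.4, 1, 0, 0, 0.8, 0.2, -3.85, 0.4, 1, 0, 0, 0.8, 0.2, -3.85, 0.4, 1, 0, 0, 0.8, 0.2, -3.85, 0.4, 1, 0, 0, 0.8, 0.2, -3.85, 0.4, 1, 0, 0, 0.8, 0.3, -3.85, 0.4, 1, 0, 0, 0.8, 0.3, -3.85, 0.4, 1, 0, 0, 0.8, 0.3, -3.85, 0.4, 1, 0, 0, 0.6, 0.3, -3.85, 0.4, 1, 0, 0, 0, 0, 0, 0, 1, 0, 0, 0, 0, 0, 0, 1, 0, 0, 0, 0, 0, 0, 1, 0, 0, 0, 0, 0, 0, 1])

```text
time_s: 21.15
position: [0.58, -0.2744, 0.2731]
tcp_rot: [[-0.033, 0.999, -0.001], [0.999, 0.033, 0.001], [0.001, -0.001, -1.0]]
force: [-1.8, 0.0, 0.1]
opening: 1.002
```

```bash
cat > slab.py <<'E'
from h import *
import pickle
c=cam('wrist'); save(c,'w9'); pickle.dump(c,open('w9.pkl','wb')); s=read_state(); print(s['position'].round(4),np.degrees(np.arctan2(s['tcp_rot'][1,1],s['tcp_rot'][0,1])),s['qvel'].round(1))
p=c['pixels']; hsv=cv2.cvtColor(p,cv2.COLOR_RGB2HSV); H,S,V=[hsv[:,:,i].astype(int) for i in range(3)]
m=((S>45)&(H>5)&(H<22)&(V>110)).astype(np.uint8); m[216:]=0
n,l,st,ce=cv2.connectedComponentsWithStats(m); k=1+np.argmax(st[1:,4]); print(st[k]); m=(l==k)
v=np.nonzero(m)[0]; v0,v1=v.min(),v.max(); L=[];R=[];T=[]
for r in range(v0+6,v1-4):
    u=np.nonzero(m[r])[0]; L.append((u.min()-.5,r)); R.append((u.max()+.5,r))
um=int(np.mean([q[0] for q in L[:5]+R[:5]]))
for u in range(um-20,um+20): T.append((u,np.nonzero(m[:,u])[0].min()-.5))
ls=[]
for q in (L,R,T):
    Y=onplane(c,q,.012)[:,:2].astype(np.float32); a=cv2.fitLine(Y,cv2.DIST_HUBER,0,.001,.001).ravel(); ls.append(a); print(a.round(4),np.degrees(np.arctan2(a[1],a[0])).round(2))
E
python3 slab.py
```

```text
[ 0.58   -0.2745  0.2733] 1.8880534124405328 [-0.2 -0.1 -0.4 -0.   0.  -0. ]
[ 231   36   50  160 6963]
[ 0.0296 -0.9996  0.5501 -0.1986] -88.3
[ 0.0238 -0.9997  0.6131 -0.2081] -88.63
[ 0.9995  0.0323  0.5774 -0.1094] 1.85
```

View pics/w9.png

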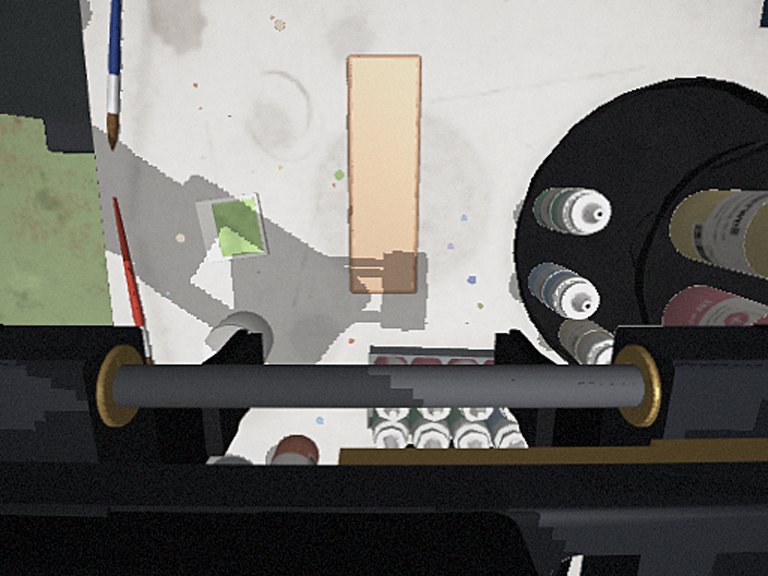

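The whole slab is visible, with corners near (348,56), (421,56), (416,292) and (350,292).

```bash
python3 - <<'E'
from h import *
import pickle
c=pickle.load(open('w9.pkl','rb'));p=c['pixels']
X=onplane(c,np.array([[347.5,55],[421,55.5],[417,293],[349.5,293]])/1.5-.17,.012)[:,:2]; print(X.round(4),X.mean(0).round(4))
print(np.linalg.norm(np.diff(X,axis=0),axis=1)); d=(X[0]+X[1]-X[2]-X[3])/2; print(np.degrees(np.arctan2(d[1],d[0]))-90)
E
```

```text
[[ 0.5481 -0.1103]
 [ 0.6102 -0.1087]
 [ 0.6176 -0.3158]
 [ 0.5535 -0.3179]] [ 0.5823 -0.2131]
[0.06209221 0.20725018 0.0640783 ]
1.7634819119542726
```

Request:
send_rows(moves=[0, 0, 0, 0.1, 3.1, -3, 1, 0, 0, 0, 0.1, 3.1, -3, 1, 0, 0, 0, 0, 0, -4, 1, 0, 0, 0, 0, 0, -4, 1, 0, 0, 0, 0, 0, -4, 1, 0, 0, 0, 0, 0, -4, 1, 0, 0, 0, 0, 0, -2.5, 1, 0, 0, 0, 0, 0, -1, 1, 0, 0, 0, 0, 0, 0, 1, 0, 0, 0, 0, 0, 0, 1, 0, 0, 0, 0, 0, 0, 1, 0, 0, 0, 0, 0, 0, 1, 0, 0, 0, 0, 0, 0, 1, 0, 0, 0, 0, 0, 0, 1])

```text
time_s: 22.6
position: [0.5823, -0.2145, 0.0193]
tcp_rot: [[-0.031, 1.0, 0.001], [1.0, 0.031, -0.001], [-0.001, 0.001, -1.0]]
force: [-0.1, -0.3, 0.0]
opening: 0.997
```

Request:
send_rows(moves=[0, 0, 0, 0, 0.15, -0.7, 1, 0, 0, 0, 0, 0, -0.6, 1, 0, 0, 0, 0, 0, -0.3, 1, 0, 0, 0, 0, 0, 0, 1, 0, 0, 0, 0, 0, 0, 1, 0, 0, 0, 0, 0, 0, 1])

```text
time_s: 23.2
position: [0.5821, -0.2129, 0.0026]
tcp_rot: [[-0.031, 1.0, 0.0], [1.0, 0.031, -0.0], [-0.0, 0.0, -1.0]]
force: [-0.2, 0.1, -0.1]
opening: 1.0
```

Request:
send_rows(moves=[0, 0, 0, 0, 0, 0, -1, 0, 0, 0, 0, 0, 0, -1, 0, 0, 0, 0, 0, 0, -1, 0, 0, 0, 0, 0, 0, -1, 0, 0, 0, 0, 0, 0, -1, 0, 0, 0, 0, 0, 0, -1, 0, 0, 0, 0, 0, 0, -1, 0, 0, 0, 0, 0, 0.5, -1, 0, 0, 0, 0, 0, 1, -1, 0, 0, 0, 0, 0, 2, -1, 0, 0, 0, 0, 0, 3, -1, 0, 0, 0, 0, 0, 3, -1, 0, 0, 0, 0, 0, 0, -1, 0, 0, 0, 0, 0, 0, -1])

```text
time_s: 24.6
position: [0.582, -0.2128, 0.0983]
tcp_rot: [[-0.031, 1.0, 0.001], [1.0, 0.031, -0.001], [-0.001, 0.001, -1.0]]
force: [0.1, -0.3, -2.4]
opening: 0.732
```

```bash
python3 - <<'E'
from h import *
c=cam('wrist'); save(c,'w10'); s=read_state(); print(s['position'].round(4),s['opening']*87,s['force'],s['moment'])
t=cam('scene'); cv2.imwrite('pics/s10.png',cv2.resize(t['pixels'][160:340,180:400,::-1],None,fx=3,fy=3,interpolation=cv2.INTER_CUBIC))
E
```

```text
[ 0.5811 -0.2123  0.0971] 63.176953215566435 [-0.06879492  0.18797624 -3.38025974] [-0.037917    0.02828588 -0.03784121]
```

View pics/w10.png

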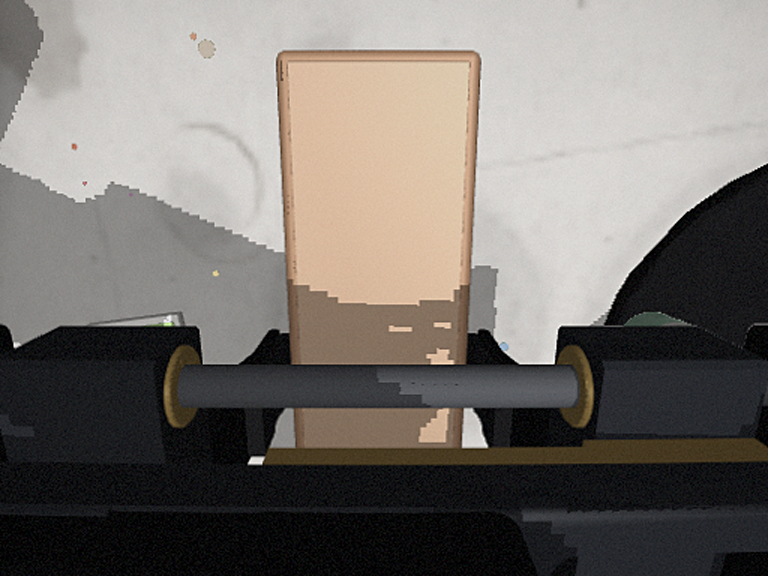

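View pics/s10.png

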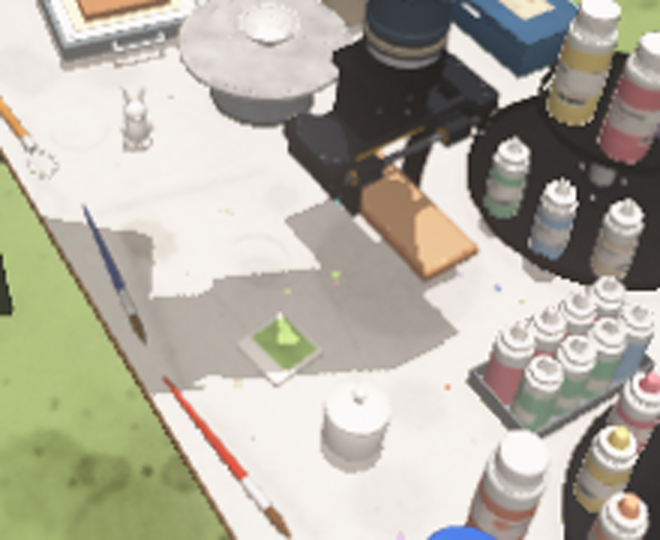

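```bash
python3 - <<'E'
from h import *
c=cam('wrist'); s=read_state(); P=s['position']; R=s['tcp_rot']; z=P[2]+.0094
for uv in [(278,56),(480,56),(379,51),(379,60),(291,290),(467,290),(296,440),(462,440)]:
    X=R.T@(onplane(c,[np.array(uv)/1.5-.17],z)[0]-P); print(uv,(X*1e3).round(1))
E
```

```text
(278, 56) [102.2 -30.9  -9.1]
(480, 56) [102.2  30.9  -9.3]
(379, 51) [103.5   0.   -9.2]
(379, 60) [101.    0.   -9.2]
(291, 290) [ 28.4 -30.2  -9.2]
(467, 290) [28.4 30.2 -9.4]
(296, 440) [-29.6 -31.1  -9.4]
(462, 440) [-29.5  31.1  -9.6]
```

Request:
send_rows(moves=[0, 0, 0, 0, 0, 3, -1, 0, 0, 0, 0, 0, 4, -1, 0, 0, 0, 0, 1, 3, -1, 0, 0, -0.7, -0.2, 2.5, 0.5, -1, 0, 0, -0.7, -0.2, 3.5, 0, -1, 0, 0, -0.7, -0.2, 3.5, 0, -1, 0, 0, -0.7, -0.2, 3.5, 0, -1, 0, 0, -0.7, -0.2, 3.5, 0, -1, 0, 0, -0.7, -0.2, 3.5, 0, -1, 0, 0, -0.7, -0.2, 3.5, 0, -1, 0, 0, -0.7, -0.2, 3.5, 0, -1, 0, 0, -0.7, -0.2, 3.5, 0, -1, 0, 0, -0.7, -0.2, 3.5, 0, -1, 0, 0, -0.7, -0.2, 3.5, 0, -1, 0, 0, -0.7, -0.2, 3.5, 0, -1, 0, 0, -0.7, -0.2, 3.5, 0, -1, 0, 0, -0.7, -0.2, 3.5, 0, -1, 0, 0, -0.7, -0.2, 3.5, 0, -1, 0, 0, -0.6, -0.2, 2, 0, -1, 0, 0, 0, 0, 1, 0, -1])

```text
time_s: 26.75
position: [0.5484, 0.3439, 0.2005]
tcp_rot: [[0.16, 0.987, -0.004], [0.987, -0.16, -0.001], [-0.002, -0.003, -1.0]]
force: [0.2, -0.0, -2.4]
opening: 0.728
```

Request:
send_rows(moves=[0, 0, 0, 0, 0, 0, -1, 0, 0, 0, 0, 0, 0, -1, 0, 0, 0, 0, 0, 0, -1, 0, 0, 0, 0, 0, 0, -1])

```text
time_s: 27.15
position: [0.5503, 0.3409, 0.2026]
tcp_rot: [[0.164, 0.987, -0.0], [0.987, -0.164, -0.0], [-0.0, -0.0, -1.0]]
force: [0.9, 0.2, -3.0]
opening: 0.729
```

```bash
python3 - <<'E'
from h import *
c=cam('wrist'); save(c,'w11'); s=read_state(); print(s['position'].round(4),s['opening']*87,np.degrees(np.arctan2(s['tcp_rot'][1,1],s['tcp_rot'][0,1])),s['qvel'].round(1))
P=s['position']; R=s['tcp_rot']; z=P[2]+.0094
for uv in [(278,56),(480,56)]:
    X=R.T@(onplane(c,[np.array(uv)/1.5-.17],z)[0]-P); print(uv,(X*1e3).round(1))
E
```

```text
[0.5503 0.3411 0.2027] 63.69545706607272 -9.414559470846704 [ 0.1 -0.  -0.2  0.1 -0.   0.1]
(278, 56) [101.9 -30.8  -9.4]
(480, 56) [101.8  30.7  -9.4]
```

View pics/w11.png

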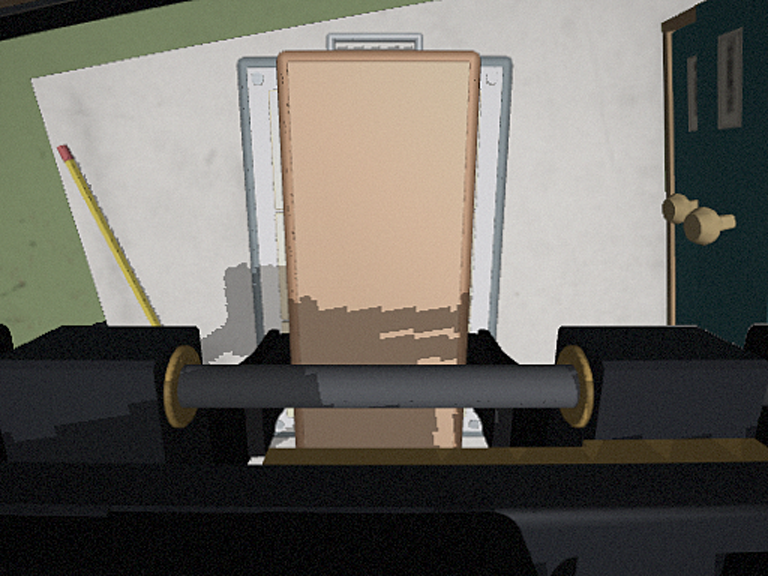

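The slab is held square (x 278–480, unchanged in the tool), with the base under it. I correct by −2.4 mm in x and +1.4 mm in y, then lower.

Request:
send_rows(moves=[0, 0, 0.15, -0.2, 0.15, -2, -1, 0, 0, 0, 0, 0, -3, -1, 0, 0, 0, 0, 0, -2, -1, 0, 0, 0, 0, 0, -1, -1, 0, 0, 0, 0, 0, 0, -1, 0, 0, 0, 0, 0, 0, -1, 0, 0, 0, 0, 0, 0, -1, 0, 0, 0, 0, 0, 0, -1, 0, 0, 0, 0, 0, 0, -1, 0, 0, 0, 0, 0, 0, -1])

```text
time_s: 28.2
position: [0.5482, 0.3439, 0.1232]
tcp_rot: [[0.159, 0.987, 0.001], [0.987, -0.159, 0.0], [0.001, 0.001, -1.0]]
force: [0.2, -0.9, -3.4]
opening: 0.731
```

```bash
python3 - <<'E'
from h import *
s=read_state(); print(s['position'].round(4),np.degrees(np.arctan2(s['tcp_rot'][1,1],s['tcp_rot'][0,1])),s['qvel'].round(1),s['force'])
E
```

```text
[0.5482 0.3439 0.1232] -9.173487993604317 [-0.   0.2  0.2  0.  -0.   0.1] [ 0.18360522 -0.85963082 -3.41074324]
```

Request:
send_rows(moves=[0, 0, -0.1, 0, -0.1, -0.7, -1, 0, 0, 0, 0, 0, -0.6, -1, 0, 0, 0, 0, 0, -0.4, -1, 0, 0, 0, 0, 0, 0, -1, 0, 0, 0, 0, 0, 0, -1, 0, 0, 0, 0, 0, 0, -1, 0, 0, 0, 0, 0, 0, -1])

```text
time_s: 28.9
position: [0.5482, 0.3428, 0.1059]
tcp_rot: [[0.161, 0.987, 0.001], [0.987, -0.161, 0.0], [0.0, 0.0, -1.0]]
force: [0.4, -0.3, -3.1]
opening: 0.731
```

```bash
python3 - <<'E'
from h import *
s=read_state(); print(s['position'].round(4),np.degrees(np.arctan2(s['tcp_rot'][1,1],s['tcp_rot'][0,1])),s['qvel'].round(1),s['force'])
E
```

```text
[0.5482 0.3428 0.1059] -9.278287780443389 [-0.1 -0.1  0.1  0.   0.  -0.1] [ 0.35653937 -0.32799129 -3.09151073]
```

Request:
send_rows(moves=[0, 0, 0, 0, -0.05, -0.2, -1, 0, 0, 0, 0, 0, -0.1, -1, 0, 0, 0, 0, 0, 0, -1, 0, 0, 0, 0, 0, 0, -1, 0, 0, 0, 0, 0, 0, -1])

```text
time_s: 29.4
position: [0.5481, 0.3422, 0.1027]
tcp_rot: [[0.161, 0.987, 0.0], [0.987, -0.161, 0.0], [0.0, 0.0, -1.0]]
force: [0.2, 0.1, -1.2]
opening: 0.731
```

Request:
send_rows(moves=[0, 0, 0, 0, 0, -0.04, -1, 0, 0, 0, 0, 0, 0, -1, 0, 0, 0, 0, 0, 0, 0.55, 0, 0, 0, 0, 0, 0, 0.6, 0, 0, 0, 0, 0, 0, 0.7, 0, 0, 0, 0, 0, 0, 0.8, 0, 0, 0, 0, 0, 0, 0.9, 0, 0, 0, 0, 0, 0, 1, 0, 0, 0, 0, 0, 0, 1, 0, 0, 0, 0, 0, 0.5, 1, 0, 0, 0, 0, 0, 2, 1, 0, 0, 0, 0, 0, 3, 1, 0, 0, 0, 0, -3, 3, 1, 0, 0, 0, 0, -4, 3, 1, 0, 0, 0, 0, -1, 1, 1, 0, 0, 0, 0, 0, 0, 1, 0, 0, 0, 0, 0, 0, 1, 0, 0, 0, 0, 0, 0, 1])

```text
time_s: 31.2
position: [0.547, 0.2631, 0.2257]
tcp_rot: [[0.16, 0.987, -0.003], [0.987, -0.16, -0.0], [-0.001, -0.003, -1.0]]
force: [-0.4, -0.5, 0.3]
opening: 1.006
```

```bash
python3 - <<'E'
from h import *
import pickle
c=cam('wrist'); save(c,'w12'); pickle.dump(c,open('w12.pkl','wb')); s=read_state(); print(s['position'].round(4),s['opening'])
t=cam('top'); cv2.imwrite('pics/t12.png',cv2.resize(t['pixels'][140:240,80:230,::-1],None,fx=5,fy=5,interpolation=cv2.INTER_CUBIC)); pickle.dump(t,open('t12.pkl','wb'))
t=cam('scene'); cv2.imwrite('pics/s12.png',cv2.resize(t['pixels'][100:220,130:330,::-1],None,fx=4,fy=4,interpolation=cv2.INTER_CUBIC)); pickle.dump(t,open('s12.pkl','wb'))
E
```

```text
[0.547  0.2631 0.2256] 0.9995722787665405
```

View pics/w12.png

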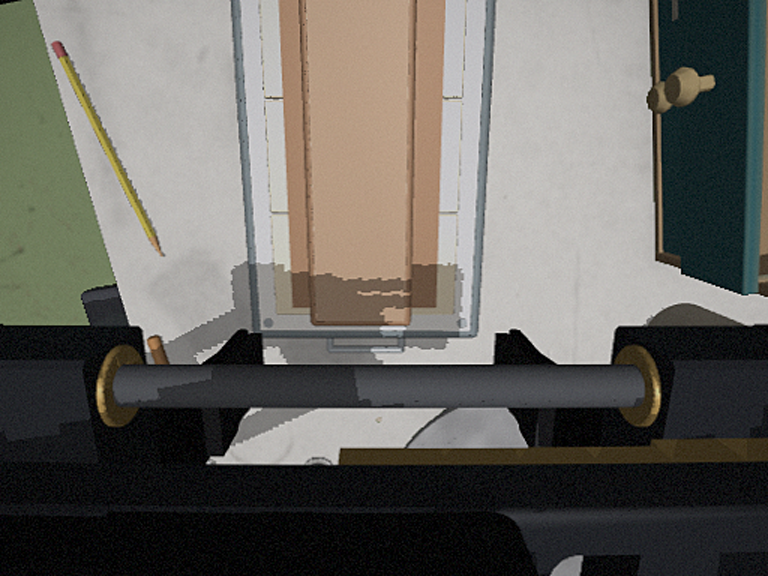

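View pics/s12.png

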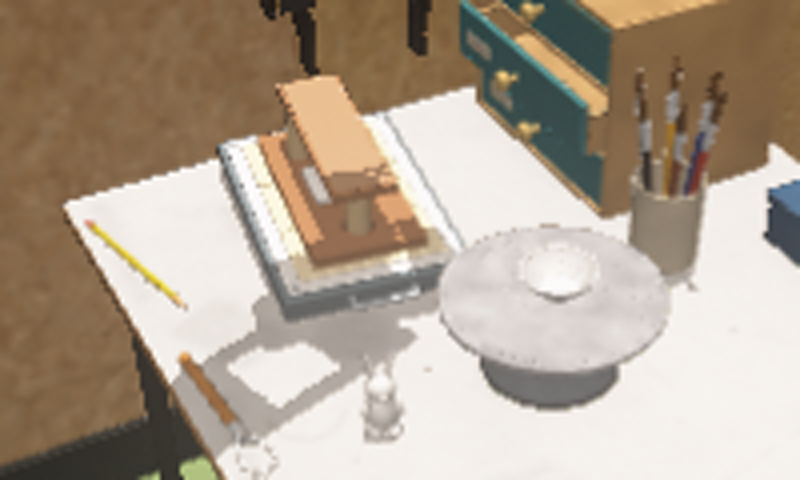

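The shelf rests level on the posts: side edges ~x 303–414 at row 100, near edge at row 325. Checking its pose in the base frame.

```bash
python3 - <<'E'
from h import *
import pickle
c=pickle.load(open('w12.pkl','rb'))
a=np.radians(-9.28); R=np.array([[np.cos(a),-np.sin(a)],[np.sin(a),np.cos(a)]]); C=np.array([.5479,.3424])
for uv in [(302,40),(416,40),(306,180),(413,180),(310,300),(411,300),(361,326)]:
    Y=onplane(c,[np.array(uv)/1.5-.17],.112); print(uv,((Y[0,:2]-C)@R*1e3).round(1))
g=cv2.cvtColor(c['pixels'],cv2.COLOR_RGB2GRAY).astype(int)
for r in(60,120,180): print(r,g[r,180:300].tolist())
E
```

```text
(302, 40) [-30.4  59.8]
(416, 40) [31.9 59.7]
(306, 180) [-30.9 -15. ]
(413, 180) [ 31.5 -15.1]
(310, 300) [-31.1 -87.7]
(411, 300) [ 31.7 -87.6]
(361, 326) [   0.5 -104.6]
60 [191, 195, 195, 194, 195, 191, 199, 195, 165, 131, 135, 139, 138, 141, 136, 142, 140, 139, 139, 142, 140, 81, 101, 119, 125, 87, 168, 161, 163, 164, 158, 161, 162, 156, 160, 159, 163, 159, 162, 160, 162, 161, 160, 160, 162, 159, 162, 159, 162, 161, 159, 166, 163, 160, 159, 161, 160, 161, 159, 157, 161, 163, 159, 163, 163, 167, 162, 164, 159, 163, 167, 164, 163, 165, 161, 167, 163, 165, 165, 161, 163, 167, 163, 165, 163, 163, 165, 167, 165, 168, 167, 175, 155, 142, 125, 107, 98, 148, 154, 144, 150, 148, 146, 150, 145, 149, 150, 143, 147, 148, 146, 148, 152, 148, 142, 193, 201, 191, 196, 199]
120 [200, 193, 198, 200, 196, 200, 198, 198, 198, 201, 191, 152, 136, 137, 140, 141, 140, 140, 141, 138, 143, 141, 140, 123, 97, 114, 132, 142, 155, 161, 159, 158, 159, 159, 160, 159, 163, 159, 162, 161, 161, 159, 161, 160, 160, 155, 160, 160, 161, 158, 159, 162, 161, 164, 160, 156, 160, 161, 157, 162, 156, 164, 162, 162, 16
[... 164 characters left out ...]
44, 149, 145, 146, 145, 143, 144, 144, 142, 143, 147, 144, 142, 142, 144, 137, 182, 198, 196, 201, 197, 198, 196]
180 [148, 145, 135, 131, 136, 138, 138, 140, 132, 173, 214, 185, 139, 144, 138, 134, 135, 138, 139, 139, 145, 140, 140, 140, 145, 118, 88, 114, 127, 155, 163, 158, 155, 157, 155, 157, 159, 157, 159, 156, 159, 163, 154, 156, 155, 156, 159, 157, 158, 157, 157, 156, 157, 162, 158, 156, 158, 158, 158, 159, 156, 159, 159, 158, 156, 157, 159, 156, 160, 153, 160, 160, 159, 160, 156, 161, 161, 155, 157, 159, 156, 157, 157, 158, 154, 162, 160, 159, 157, 159, 144, 135, 124, 109, 80, 78, 86, 87, 86, 85, 84, 85, 84, 81, 82, 87, 82, 82, 86, 84, 77, 108, 134, 139, 137, 139, 137, 136, 140, 140]
```

Request:
send_rows(moves=[0, 0, 0, -0.6, -3.85, 0.2, 1, 0, 0, 0, -0.6, -3.85, 0.2, 1, 0, 0, 0, -0.6, -3.85, 0.2, 1, 0, 0, 0, -0.6, -3.85, 0.2, 1, 0, 0, 0, -0.6, -3.85, 0.2, 1, 0, 0, 0, -0.6, -3.85, 0.2, 1, 0, 0, 0, -0.6, -3.85, 0.2, 1, 0, 0, 0, -0.6, -3.85, 0.2, 1, 0, 0, 0, -0.6, -3.85, 0.2, 1, 0, 0, 0, -0.6, -3.85, 0.2, 1, 0, 0, 0, -0.6, -3.85, 0.2, 1, 0, 0, 0, -0.6, -3.85, 0.2, 1, 0, 0, 0, -0.6, -3.85, 0.2, 1, 0, 0, 0, -0.6, -3.85, 0.2, 1, 0, 0, 0, -0.6, -3.85, 0.2, 1, 0, 0, 0, -0.6, -3.85, 0.2, 1, 0, 0, 0, -0.6, -3.85, 0.2, 1, 0, 0, 0, -0.6, -3.85, 0.2, 1, 0, 0, 0, 0, 0, 0, 1, 0, 0, 0, 0, 0, 0, 1])

```text
time_s: 33.35
position: [0.4399, -0.4309, 0.2621]
tcp_rot: [[0.162, 0.987, -0.001], [0.987, -0.162, 0.002], [0.002, -0.001, -1.0]]
force: [0.6, 0.2, 0.3]
opening: 1.006
```

Request:
send_rows(moves=[0, 0, 0, 0, 0, 0, 1, 0, 0, 0, 0, 0, 0, 1])

```text
time_s: 33.55
position: [0.4404, -0.4291, 0.2629]
tcp_rot: [[0.159, 0.987, -0.001], [0.987, -0.159, 0.001], [0.001, -0.001, -1.0]]
force: [1.0, -0.3, -0.6]
opening: 1.001
```

```bash
python3 - <<'E'
from h import *
import pickle
c=cam('wrist'); save(c,'w13'); pickle.dump(c,open('w13.pkl','wb')); s=read_state(); print(s['position'].round(4),s['opening'],s['qvel'].round(1))
p=c['pixels']; print(onplane(c,[[256,120]],.07))
E
```

```text
[ 0.4404 -0.4292  0.2631] 0.9999515283610879 [-0.1 -0.2 -0.4  0.  -0.1 -0.1]
[[ 0.45435413 -0.36813097  0.07      ]]
```

View pics/w13.png

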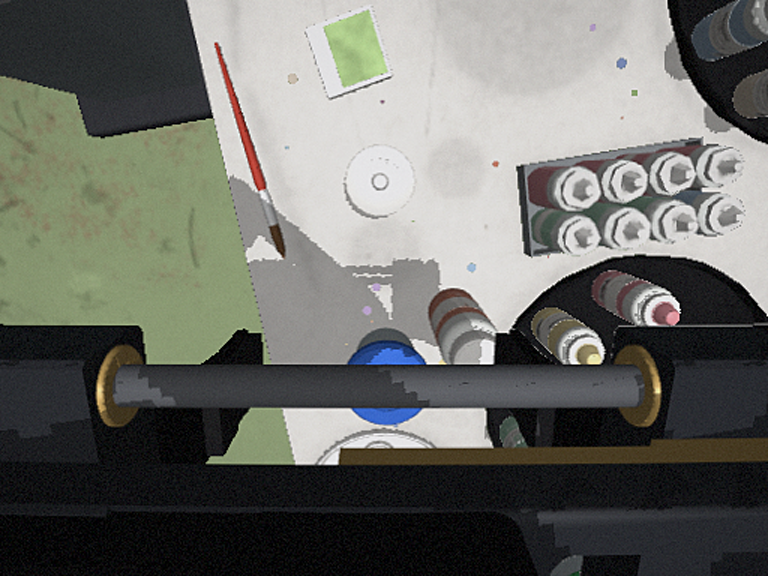

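The jar's lid is centred at (380,181) with the knob in its middle. The tall bottle is at (460,325) and the rack on the right at x > 518, both clear of the jar.

```bash
python3 - <<'E'
from h import *
import pickle
c=pickle.load(open('w13.pkl','rb'))
uv=np.array([[380,181],[344,181],[415,181],[380,145],[380,217]])/1.5-.17
print(onplane(c,uv,.07)[0].round(4),onplane(c,uv[:1],.06).round(4)); X=onplane(c,uv[1:],.055); print(X.round(4),X.mean(0).round(4))
t=cam('top'); p=t['pixels']; 
print('bottle',onplane(c,[np.array([470,365])/1.5],.13),onplane(c,[np.array([450,292])/1.5],.03))
E
```

```text
[ 0.4511 -0.3682  0.07  ] [[ 0.4511 -0.3683  0.06  ]]
[[ 0.4233 -0.3639  0.055 ]
 [ 0.4782 -0.3727  0.055 ]
 [ 0.4554 -0.3417  0.055 ]
 [ 0.4467 -0.396   0.055 ]] [ 0.4509 -0.3686  0.055 ]
bottle [[ 0.4928752  -0.49938688  0.13      ]] [[ 0.49730839 -0.47346111  0.03      ]]
```

Request:
send_rows(moves=[0, 0, 0, 0.5, 3.1, -2, 1, 0, 0, 0, 0.5, 3.1, -2, 1, 0, 0, 0, 0, 0, -4, 1, 0, 0, 0, 0, 0, -4, 1, 0, 0, 0, 0, 0, -4, 1, 0, 0, 0, 0, 0, -4, 1, 0, 0, 0, 0, 0, -3, 1, 0, 0, 0, 0, 0, -1, 1, 0, 0, 0, 0, 0, 0, 1, 0, 0, 0, 0, 0, 0, 1, 0, 0, 0, 0, 0, 0, 1, 0, 0, 0, 0, 0, 0, 1, 0, 0, 0, 0, 0, 0, 1])

```text
time_s: 34.95
position: [0.4505, -0.3694, 0.0244]
tcp_rot: [[0.161, 0.987, 0.001], [0.987, -0.161, -0.002], [-0.001, 0.002, -1.0]]
force: [0.7, 0.7, 1.0]
opening: 0.999
```

Request:
send_rows(moves=[0, 0, 0, 0, 0.1, -0.4, 1, 0, 0, 0, 0, 0, 0, 1, 0, 0, 0, 0, 0, 0, 1, 0, 0, 0, 0, 0, 0, 0.5, 0, 0, 0, 0, 0, 0, 0, 0, 0, 0, 0, 0, 0, -1, 0, 0, 0, 0, 0, 0, -1, 0, 0, 0, 0, 0, 0, -1, 0, 0, 0, 0, 0, 0, -1, 0, 0, 0, 0, 0, 0, -1, 0, 0, 0, 0, 0, 0, -1, 0, 0, 0, 0, 0, 0, -1])

```text
time_s: 36.15
position: [0.4501, -0.3679, 0.0192]
tcp_rot: [[0.161, 0.987, 0.0], [0.987, -0.161, -0.0], [-0.0, 0.0, -1.0]]
force: [0.1, -0.2, 0.6]
opening: 0.619
```

```bash
python3 - <<'E'
from h import *
s=read_state(); print(s['position'].round(4),s['opening']*87,s['force'])
E
```

```text
[ 0.4501 -0.3679  0.0192] 53.88796459410279 [ 0.07430107 -0.22993674  0.56679538]
```

Request:
send_rows(moves=[0, 0, 0, 0, 0, 1, -1, 0, 0, 0, 0, 0, 3, -1, 0, 0, 0, 0, 0, 4, -1, 0, 0, 0, 0, 0, 4, -1, 0, 0, 0, 0, 0, 4, -1, 0, 0, 0, 0.5, 2, 4, -1, 0, 0, 0, 0.6, 4, 1, -1, 0, 0, 0, 0.6, 4, 0, -1, 0, 0, 0, 0.6, 4, 0, -1, 0, 0, 0, 0.6, 4, 0, -1, 0, 0, 0, 0.6, 4, 0, -1, 0, 0, 0, 0.6, 4, 0, -1, 0, 0, 0, 0.6, 4, 0, -1, 0, 0, 0, 0.6, 4, 0, -1, 0, 0, 0, 0.6, 4, 0, -1, 0, 0, 0, 0.6, 4, 0, -1, 0, 0, 0, 0.6, 4, 0, -1, 0, 0, 0, 0.6, 4, 0, -1, 0, 0, 0, 0.6, 4, 0, -1, 0, 0, 0, 0.6, 4, 0, -1])

```text
time_s: 38.15
position: [0.5384, 0.2137, 0.2297]
tcp_rot: [[0.161, 0.987, -0.0], [0.987, -0.161, -0.0], [-0.0, -0.0, -1.0]]
force: [0.7, -0.2, -1.5]
opening: 0.615
```

```bash
python3 - <<'E'
from h import *
s=read_state(); print(s['position'].round(4),s['opening']*87,s['force'],s['joint_positions'].round(0))
E
```

```text
[0.5384 0.2137 0.2297] 53.52825041299859 [ 0.6526855  -0.19336654 -1.53967913] [11. 26. 88. -0. 65. 20.]
```

Request:
send_rows(moves=[0, 0, 0, 0.35, 3.6, 0, -1, 0, 0, 0, 0.35, 3.6, 0, -1, 0, 0, 0, 0.35, 3.6, 0, -1, 0, 0, 0, 0.35, 3.6, 0, -1, 0, 0, 0, 0.35, 3.4, 0, -1, 0, 0, 0, 0.35, 2, 0, -1, 0, 0, 0, 0, 0, 0, -1, 0, 0, 0, 0, 0, 0, -1, 0, 0, 0, 0, 0, 0, -1, 0, 0, 0, 0, 0, 0, -1])

```text
time_s: 39.15
position: [0.5599, 0.4088, 0.2294]
tcp_rot: [[0.163, 0.987, -0.001], [0.987, -0.163, -0.001], [-0.001, -0.0, -1.0]]
force: [-0.8, -0.0, -1.3]
opening: 0.616
```

```bash
python3 - <<'E'
from h import *
c=cam('wrist'); save(c,'w14'); s=read_state(); print(s['position'].round(4),s['opening']*87,s['qvel'].round(1))
t=cam('scene'); cv2.imwrite('pics/s14.png',cv2.resize(t['pixels'][60:200,130:330,::-1],None,fx=4,fy=4,interpolation=cv2.INTER_CUBIC))
E
```

```text
[0.56   0.409  0.2294] 54.24863931272648 [ 0.1  0.1 -0.3  0.1 -0.1  0.1]
```

View pics/w14.png

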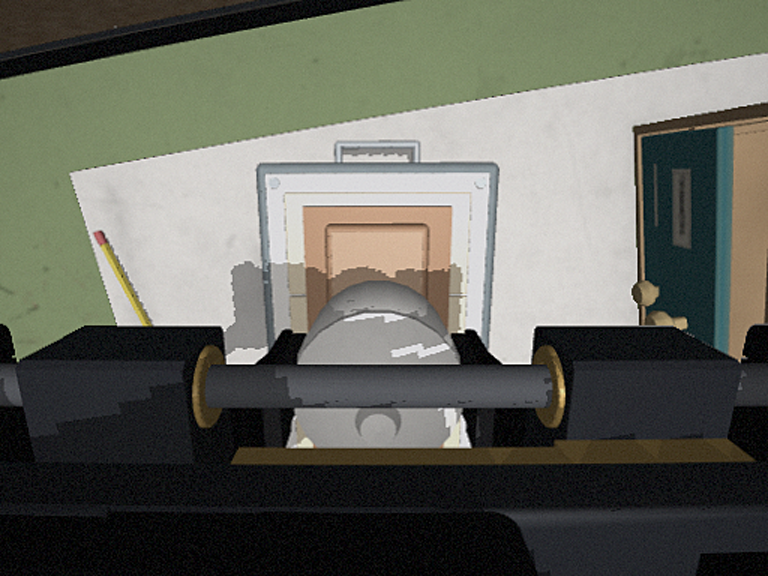

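View pics/s14.png

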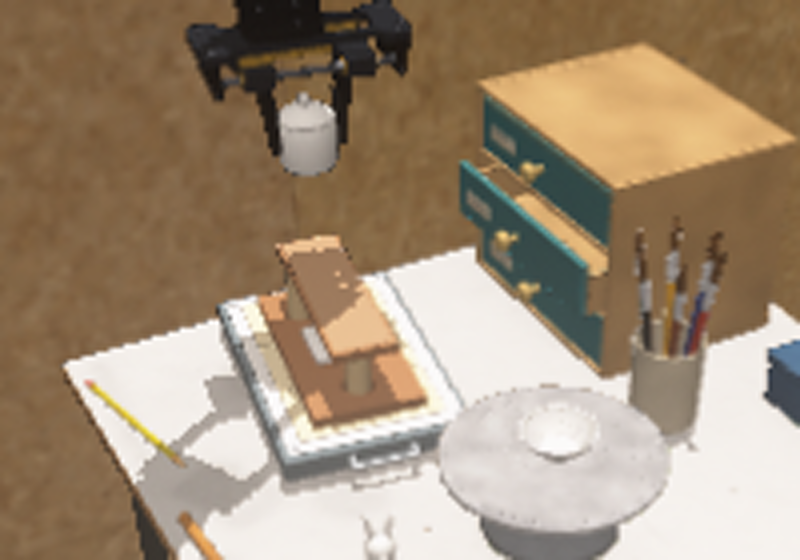

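The jar is held upright and centred in the jaws (knob at (379,423)), with the shelf's far end at row 224 square below it. I lower it.

Request:
send_rows(moves=[0, 0, 0, 0, 0.2, -2, -1, 0, 0, 0, 0, 0, -3, -1, 0, 0, 0, 0, 0, -2, -1, 0, 0, 0, 0, 0, -1, -1, 0, 0, 0, 0, 0, 0, -1, 0, 0, 0, 0, 0, 0, -1, 0, 0, 0, 0, 0, 0, -1, 0, 0, 0, 0, 0, 0, -1, 0, 0, 0, 0, 0, 0, -1, 0, 0, 0, 0, 0, 0, -1])

```text
time_s: 40.25
position: [0.5602, 0.4123, 0.1498]
tcp_rot: [[0.161, 0.987, 0.001], [0.987, -0.161, 0.0], [0.001, 0.001, -1.0]]
force: [0.5, 0.9, -1.3]
opening: 0.618
```

```bash
python3 - <<'E'
from h import *
s=read_state(); print(s['position'].round(4),s['opening']*87,s['qvel'].round(1),s['force'])
E
```

```text
[0.5602 0.4123 0.1498] 53.75607502034927 [ 0.1  0.3  0.2 -0.   0.   0. ] [ 0.5147905   0.89788784 -1.30251707]
```

Request:
send_rows(moves=[0, 0, 0, -0.05, -0.1, -0.7, -1, 0, 0, 0, 0, 0, -0.6, -1, 0, 0, 0, 0, 0, -0.3, -1, 0, 0, 0, 0, 0, 0, -1, 0, 0, 0, 0, 0, 0, -1, 0, 0, 0, 0, 0, 0, -1, 0, 0, 0, 0, 0, 0, -1])

```text
time_s: 40.95
position: [0.5597, 0.4113, 0.1335]
tcp_rot: [[0.161, 0.987, 0.001], [0.987, -0.161, 0.0], [0.0, 0.001, -1.0]]
force: [0.2, 0.5, -0.7]
opening: 0.62
```

Request:
send_rows(moves=[0, 0, 0, 0, 0, -0.15, -1, 0, 0, 0, 0, 0, 0, -1, 0, 0, 0, 0, 0, 0, -1, 0, 0, 0, 0, 0, 0, -1])

```text
time_s: 41.35
position: [0.5595, 0.4112, 0.1317]
tcp_rot: [[0.161, 0.987, 0.0], [0.987, -0.161, 0.0], [0.0, 0.0, -1.0]]
force: [0.5, 0.2, -1.2]
opening: 0.618
```

Request:
send_rows(moves=[0, 0, 0, 0, 0, -0.06, -1, 0, 0, 0, 0, 0, 0, -1, 0, 0, 0, 0, 0, 0, 0.3, 0, 0, 0, 0, 0, 0, 0.4, 0, 0, 0, 0, 0, 0, 0.6, 0, 0, 0, 0, 0, 0, 0.8, 0, 0, 0, 0, 0, 0, 1, 0, 0, 0, 0, 0, 0, 1, 0, 0, 0, 0, 0, 0, 1, 0, 0, 0, 0, 0, 1, 1, 0, 0, 0, 0, 0, 4, 1, 0, 0, 0, 0, 0, 4, 1, 0, 0, 0, 0, -3, 3, 1, 0, 0, 0, 0, -4, 0, 1, 0, 0, 0, 0, -1, 0, 1, 0, 0, 0, 0, 0, 0, 1, 0, 0, 0, 0, 0, 0, 1, 0, 0, 0, 0, 0, 0, 1])

```text
time_s: 43.15
position: [0.5593, 0.3324, 0.2506]
tcp_rot: [[0.16, 0.987, -0.001], [0.987, -0.16, 0.0], [0.0, -0.001, -1.0]]
force: [-0.0, 0.9, -0.5]
opening: 0.998
```

```bash
python3 - <<'E'
from h import *
c=cam('wrist'); save(c,'w15'); s=read_state(); print(s['position'].round(4),s['opening']*87,s['qvel'].round(1))
import pickle; pickle.dump(c,open('w15.pkl','wb'))
t=cam('scene'); pickle.dump(t,open('s15.pkl','wb')); cv2.imwrite('pics/s15.png',cv2.resize(t['pixels'][80:220,130:330,::-1],None,fx=4,fy=4,interpolation=cv2.INTER_CUBIC))
E
```

```text
[0.5592 0.3324 0.2505] 87.30160918596869 [ 0.2  0.1  0.1 -0.2 -0.  -0.1]
```

View pics/w15.png

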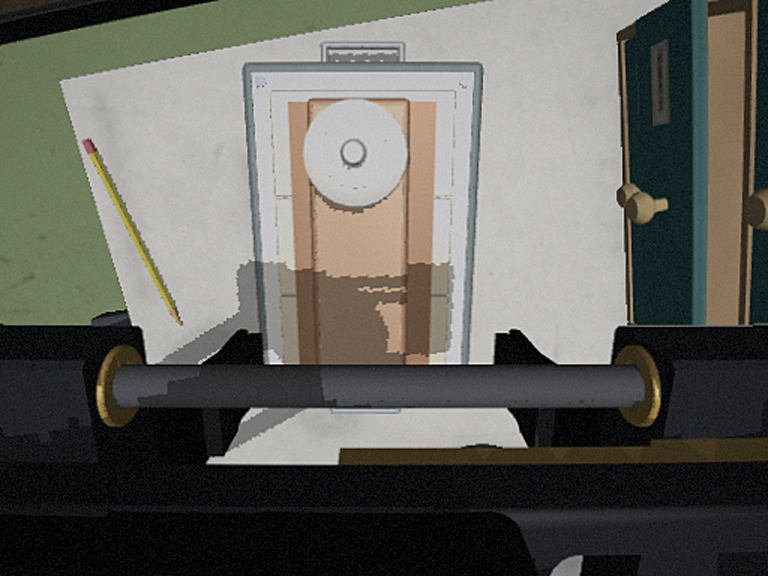

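View pics/s15.png

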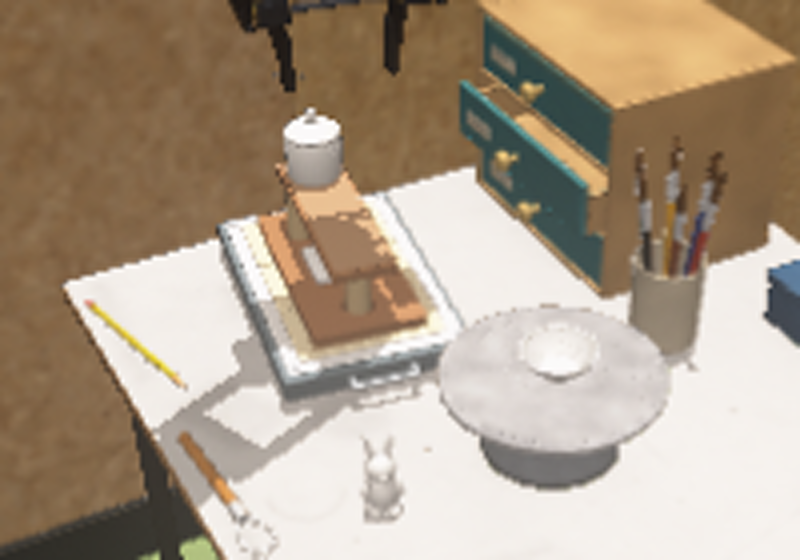

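The jar stands upright (lid centre (355,152)), and the scene view agrees. I check its position and go to look at the rabbit.

Request:
send_rows(moves=[0, 0, 0, -1.3, -3.8, 0, 1, 0, 0, 0, -1.3, -3.8, 0, 1, 0, 0, 0, -1.3, -3.8, 0, 1, 0, 0, 0, -1.3, -3.8, 0, 1, 0, 0, 0, -1.3, -3.8, 0, 1, 0, 0, 0, -1.3, -3.8, 0, 1, 0, 0, 0, -1.3, -3.8, 0, 1, 0, 0, 0, -1.3, -3.8, 0, 1, 0, 0, 0, -1.3, -3.4, 0, 1, 0, 0, 0, 0, 0, 0, 1, 0, 0, 0, 0, 0, 0, 1, 0, 0, 0, 0, 0, 0, 1, 0, 0, 0, 0, 0, 0, 1])

```text
time_s: 44.55
position: [0.4429, -0.0056, 0.251]
tcp_rot: [[0.159, 0.987, 0.0], [0.987, -0.159, 0.0], [0.0, 0.0, -1.0]]
force: [-0.3, -0.2, 0.2]
opening: 1.0
```

```bash
python3 - <<'E'
from h import *
import pickle
a=np.radians(-9.28); R=np.array([[np.cos(a),-np.sin(a)],[np.sin(a),np.cos(a)]]); C=np.array([.5479,.3424])
c=pickle.load(open('w15.pkl','rb'))
for uv,z in [((353,151),.182),((355.5,152.5),.167)]:
    print(((onplane(c,[np.array(uv)/1.5-.17],z)[0,:2]-C)@R*1e3).round(1))
c=cam('wrist'); save(c,'w16'); pickle.dump(c,open('w16.pkl','wb')); s=read_state(); print(s['position'].round(4),s['qvel'].round(1))
p=c['pixels']; cv2.imwrite('pics/rab.png',cv2.resize(p[70:190,180:330,::-1],None,fx=5,fy=5,interpolation=cv2.INTER_CUBIC))
E
```

```text
[ 0.3 69.6]
[ 0.8 69.5]
[ 0.4428 -0.0057  0.251 ] [-0.3 -0.1  0.2 -0.1 -0.  -0.1]
```

View pics/rab.png

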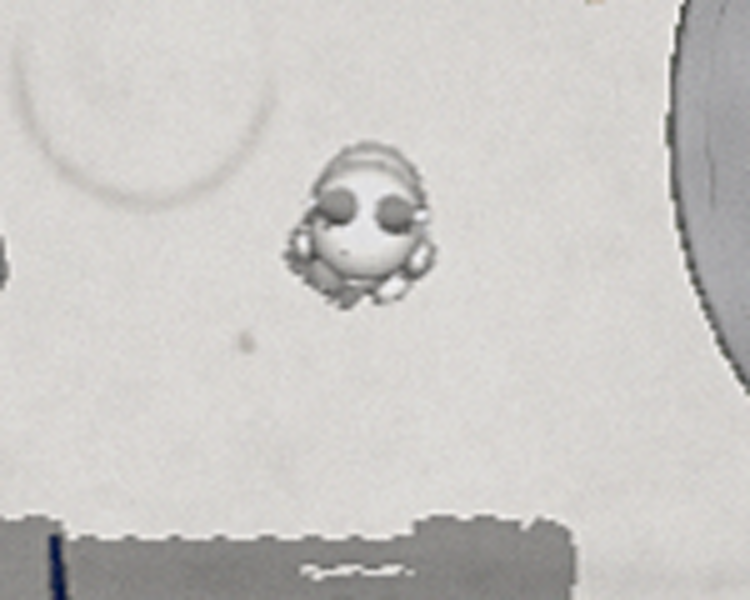

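View pics/w16.png

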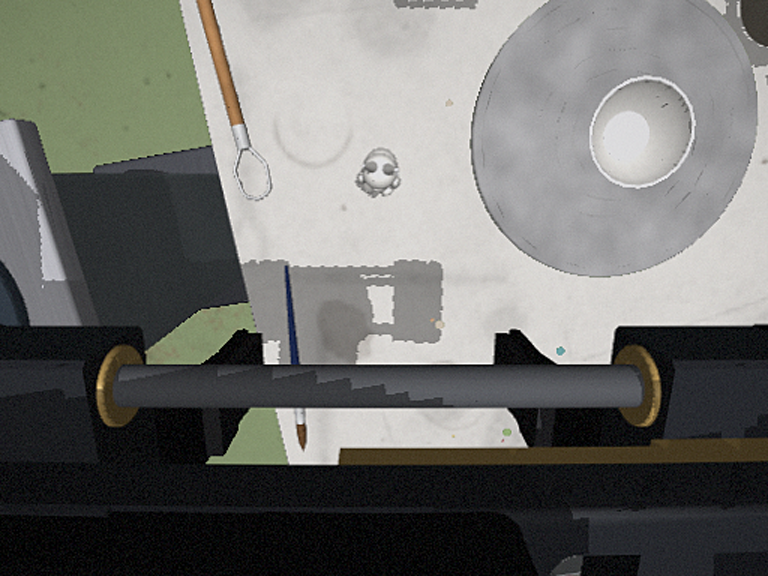

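The rabbit faces the robot's right, its outline centred at about (378,172) and turned ~7° clockwise from the tool. Its ears are side by side along the jaws, and the wheel's rim is at x≥472.

```bash
python3 - <<'E'
from h import *
import pickle
c=pickle.load(open('w16.pkl','rb'))
f=lambda u,v:np.array([u,v])/5+[180,70]-.4
for n,uv,z in [('outline',f(362,224),.03),('L',f(288,250),.03),('R',f(437,255),.03),('T',f(370,142),.03),('B',f(345,305),.01),('head',f(367,222),.05),('ears',f(367,210),.075),('earL',f(337,207),.077),('earR',f(397,214),.077)]:
    print(n,onplane(c,[uv],z)[0].round(4))
print('wheel',onplane(c,[np.array([472,130])/1.5],.082))
E
```

```text
outline [0.4536 0.0621 0.03  ]
L [0.4349 0.0589 0.03  ]
R [0.4704 0.0519 0.03  ]
T [0.4585 0.0806 0.03  ]
B [0.4461 0.0428 0.01  ]
head [0.4548 0.0622 0.05  ]
ears [0.4551 0.0646 0.075 ]
earL [0.4489 0.0662 0.077 ]
earR [0.4612 0.0627 0.077 ]
wheel [[0.5214859 0.0790005 0.082    ]]
```

Request:
send_rows(moves=[0, 0, -3.3, 0.5, 3.4, -2, 0.4, 0, 0, -3.4, 0.5, 3.4, -2, 0.4, 0, 0, 0, 0, 0, -3, 0.4, 0, 0, 0, 0, 0, -3, 0.4, 0, 0, 0, 0, 0, -2, 0.4, 0, 0, 0, 0, 0, -1, 0.4, 0, 0, 0, 0, 0, 0, 0.4, 0, 0, 0, 0, 0, 0, 0.4, 0, 0, 0, 0, 0, 0, 0.4, 0, 0, 0, 0, 0, 0, 0.4, 0, 0, 0, 0, 0, 0, 0.4])

```text
time_s: 45.7
position: [0.453, 0.0611, 0.1218]
tcp_rot: [[0.275, 0.961, 0.002], [0.961, -0.275, -0.0], [0.0, 0.002, -1.0]]
force: [-0.3, -0.5, 0.6]
opening: 0.698
```

```bash
python3 - <<'E'
from h import *
s=read_state(); print(s['position'].round(4),s['opening']*87,s['qvel'].round(1),np.degrees(np.arctan2(s['tcp_rot'][1,1],s['tcp_rot'][0,1])))
E
```

```text
[0.453  0.0611 0.1218] 60.69599122495534 [ 0.1  0.3  0.2 -0.1  0.  -0. ] -15.98422302271746
```

Request:
send_rows(moves=[0, 0, 0, 0, 0.1, -3, 0.4, 0, 0, 0, 0, 0, -3, 0.4, 0, 0, 0, 0, 0, -2, 0.4, 0, 0, 0, 0, 0, -1, 0.4, 0, 0, 0, 0, 0, -0.4, 0.4, 0, 0, 0, 0, 0, 0, 0.4, 0, 0, 0, 0, 0, 0, 0.4, 0, 0, 0, 0, 0, 0, 0.4, 0, 0, 0, 0, 0, 0, 0.4])

```text
time_s: 46.6
position: [0.453, 0.0622, 0.0278]
tcp_rot: [[0.275, 0.961, 0.002], [0.961, -0.275, -0.0], [0.0, 0.001, -1.0]]
force: [-0.4, -0.6, -0.7]
opening: 0.7
```

Request:
send_rows(moves=[0, 0, 0, 0, 0, -0.5, 0.4, 0, 0, 0, 0, 0, -0.3, 0.4, 0, 0, 0, 0, 0, 0, 0.4, 0, 0, 0, 0, 0, 0, 0.4, 0, 0, 0, 0, 0, 0, 0.2, 0, 0, 0, 0, 0, 0, 0, 0, 0, 0, 0, 0, 0, -0.2, 0, 0, 0, 0, 0, 0, -0.4, 0, 0, 0, 0, 0, 0, -1, 0, 0, 0, 0, 0, 0, -1, 0, 0, 0, 0, 0, 0, -1, 0, 0, 0, 0, 0, 0, -1, 0, 0, 0, 0, 0, 0, -1, 0, 0, 0, 0, 0, 0, -1])

```text
time_s: 48.0
position: [0.4527, 0.0622, 0.0192]
tcp_rot: [[0.275, 0.961, 0.001], [0.961, -0.275, -0.0], [0.0, 0.001, -1.0]]
force: [-0.6, 0.1, 1.5]
opening: 0.389
```

```bash
python3 - <<'E'
from h import *
c=cam('wrist'); save(c,'w17'); s=read_state(); print(s['position'].round(4),s['opening']*87,s['force'])
E
```

```text
[0.4527 0.0622 0.0192] 33.713139169577346 [ 1.40605385 -0.72407965  0.82033576]
```

View pics/w17.png

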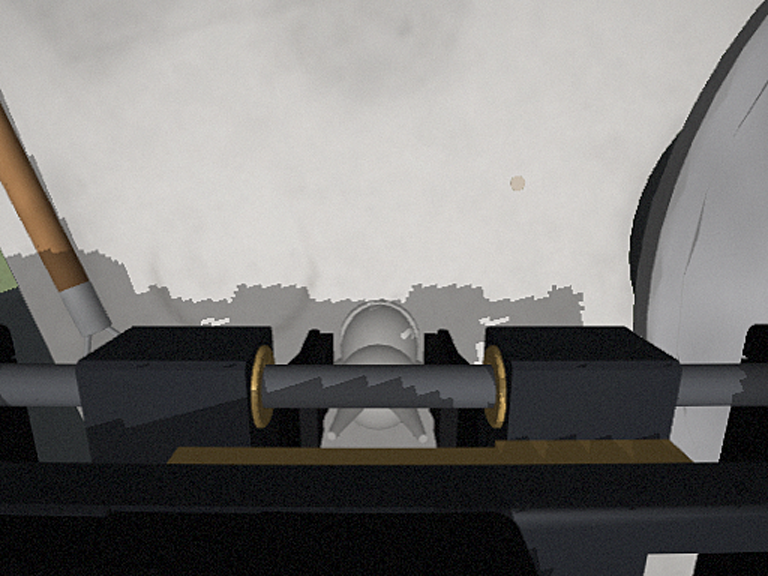

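The rabbit is gripped symmetrically round the body (33.7 mm). I lift it and carry it to the single post.

Request:
send_rows(moves=[0, 0, 0, 0, 0, 1, -1, 0, 0, 0, 0, 0, 3, -1, 0, 0, 0, 0, 0, 4, -1, 0, 0, 0, 0, 0, 4, -1, 0, 0, 0, 0, 0, 4, -1, 0, 0, 0, 0, 0, 4, -1, 0, 0, 0.95, 1.2, 3, 1, -1, 0, 0, 0.95, 1.2, 3, 0, -1, 0, 0, 0.95, 1.2, 3, 0, -1, 0, 0, 0.95, 1.2, 3, 0, -1, 0, 0, 0.95, 1.2, 3, 0, -1, 0, 0, 0.95, 1.2, 3, 0, -1, 0, 0, 0.95, 1.2, 3, 0, -1, 0, 0, 0, 0, 0, 0, -1, 0, 0, 0, 0, 0, 0, -1, 0, 0, 0, 0, 0, 0, -1, 0, 0, 0, 0, 0, 0, -1])

```text
time_s: 49.75
position: [0.5358, 0.2711, 0.2292]
tcp_rot: [[0.163, 0.987, -0.001], [0.987, -0.163, -0.0], [-0.001, -0.001, -1.0]]
force: [0.0, -0.2, -0.2]
opening: 0.388
```

```bash
python3 - <<'E'
from h import *
c=cam('wrist'); save(c,'w18'); s=read_state(); print(s['position'].round(4),s['opening']*87,s['qvel'].round(1),np.degrees(np.arctan2(s['tcp_rot'][1,1],s['tcp_rot'][0,1])))
t=cam('scene'); cv2.imwrite('pics/s18.png',cv2.resize(t['pixels'][60:200,130:330,::-1],None,fx=4,fy=4,interpolation=cv2.INTER_CUBIC))
E
```

```text
[0.536  0.2712 0.2293] 33.69450936841396 [ 0.1  0.2 -0.4  0.1 -0.   0.1] -9.396602710744302
```

View pics/s18.png

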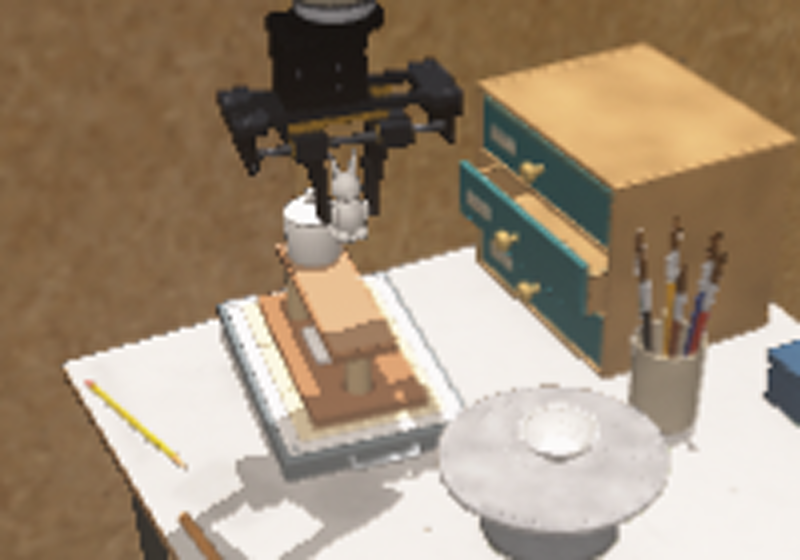

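The rabbit hangs upright between the fingers over the near end of the shelf, and the jar is undisturbed. I lower it.

Request:
send_rows(moves=[0, 0, 0, 0.05, 0.1, -2, -1, 0, 0, 0, 0, 0, -3, -1, 0, 0, 0, 0, 0, -2, -1, 0, 0, 0, 0, 0, -1, -1, 0, 0, 0, 0, 0, 0, -1, 0, 0, 0, 0, 0, 0, -1, 0, 0, 0, 0, 0, 0, -1, 0, 0, 0, 0, 0, 0, -1, 0, 0, 0, 0, 0, 0, -1])

```text
time_s: 50.75
position: [0.5374, 0.2734, 0.15]
tcp_rot: [[0.162, 0.987, 0.002], [0.987, -0.162, 0.001], [0.001, 0.001, -1.0]]
force: [-0.3, 0.8, -1.0]
opening: 0.389
```

```bash
python3 - <<'E'
from h import *
s=read_state(); print(s['position'].round(4),s['opening']*87,s['qvel'].round(1),s['force'])
E
```

```text
[0.5374 0.2734 0.15  ] 33.81286486393389 [-0.   0.3  0.2  0.  -0.  -0. ] [-0.31706448  0.78067621 -1.02539895]
```

Now down to 0.112+0.0192 = 0.131, in two stages.

Request:
send_rows(moves=[0, 0, 0, 0, 0, -0.7, -1, 0, 0, 0, 0, 0, -0.6, -1, 0, 0, 0, 0, 0, -0.3, -1, 0, 0, 0, 0, 0, 0, -1, 0, 0, 0, 0, 0, 0, -1, 0, 0, 0, 0, 0, 0, -1, 0, 0, 0, 0, 0, 0, -1])

```text
time_s: 51.45
position: [0.5371, 0.2733, 0.1333]
tcp_rot: [[0.162, 0.987, 0.0], [0.987, -0.162, 0.0], [0.0, 0.0, -1.0]]
force: [0.7, -0.4, 0.4]
opening: 0.385
```

Request:
send_rows(moves=[0, 0, 0, 0, 0, -0.15, -1, 0, 0, 0, 0, 0, 0, -1, 0, 0, 0, 0, 0, -0.05, -1, 0, 0, 0, 0, 0, 0, -1, 0, 0, 0, 0, 0, 0, -1])

```text
time_s: 51.95
position: [0.537, 0.2732, 0.1312]
tcp_rot: [[0.162, 0.987, 0.0], [0.987, -0.162, -0.0], [0.0, 0.0, -1.0]]
force: [-0.8, -0.1, 0.7]
opening: 0.386
```

Request:
send_rows(moves=[0, 0, 0, 0, 0, 0, -0.15, 0, 0, 0, 0, 0, 0, -0.05, 0, 0, 0, 0, 0, 0, 0.1, 0, 0, 0, 0, 0, 0, 0.3, 0, 0, 0, 0, 0, 0, 0.5, 0, 0, 0, 0, 0, 0, 0.5, 0, 0, 0, 0, 0, 0, 0.5, 0, 0, 0, 0, 0, 0.5, 0.5, 0, 0, 0, 0, 0, 2, 0.5, 0, 0, 0, 0, 0, 4, 0.5, 0, 0, 0, 0, 0, 4, 0.5, 0, 0, 0, 0, 0, 3, 0.5, 0, 0, 0, 0, -4, 0, 0.5, 0, 0, 0, 0, -4, 0, 0.5, 0, 0, 0, 0, -1, 0, 0.5, 0, 0, 0, 0, 0, 0, 0.5, 0, 0, 0, 0, 0, 0, 0.5, 0, 0, 0, 0, 0, 0, 0.5])

```text
time_s: 53.75
position: [0.537, 0.1843, 0.2661]
tcp_rot: [[0.161, 0.987, -0.0], [0.987, -0.161, 0.001], [0.001, -0.0, -1.0]]
force: [1.0, -0.2, 0.3]
opening: 0.746
```

```bash
python3 - <<'E'
from h import *
import pickle
c=cam('wrist'); save(c,'w19'); pickle.dump(c,open('w19.pkl','wb')); s=read_state(); print(s['position'].round(4),s['opening']*87)
t=cam('scene'); cv2.imwrite('pics/s19.png',cv2.resize(t['pixels'][80:220,130:330,::-1],None,fx=4,fy=4,interpolation=cv2.INTER_CUBIC)); pickle.dump(t,open('s19.pkl','wb'))
t=cam('top'); save(t,'t19'); pickle.dump(t,open('t19.pkl','wb'))
E
```

```text
[0.5369 0.1844 0.266 ] 65.31226118733548
```

View pics/w19.png

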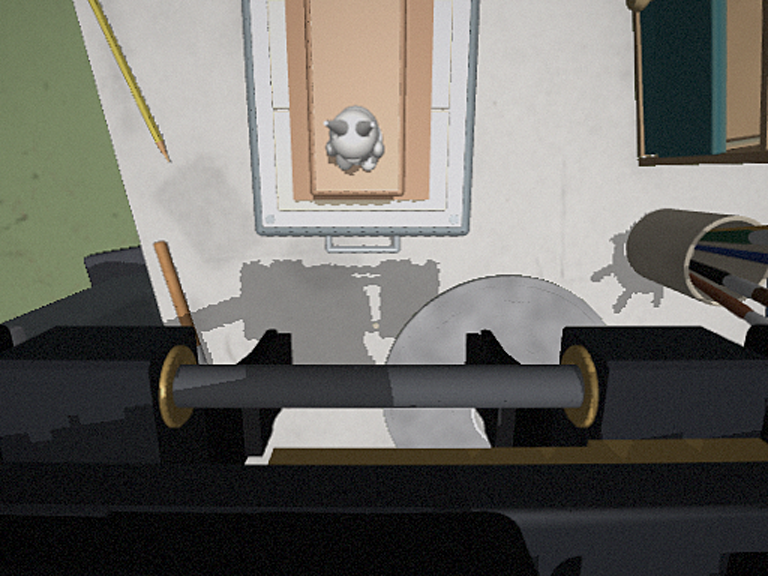

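View pics/s19.png

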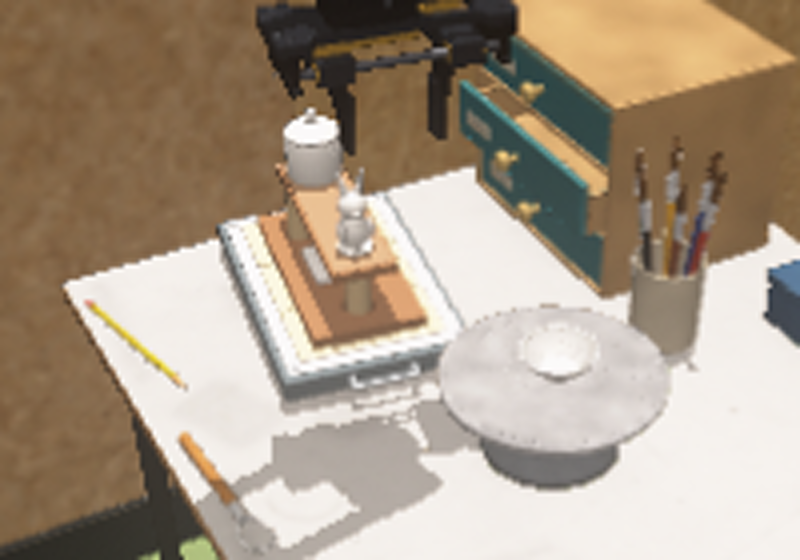

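View pics/t19.png

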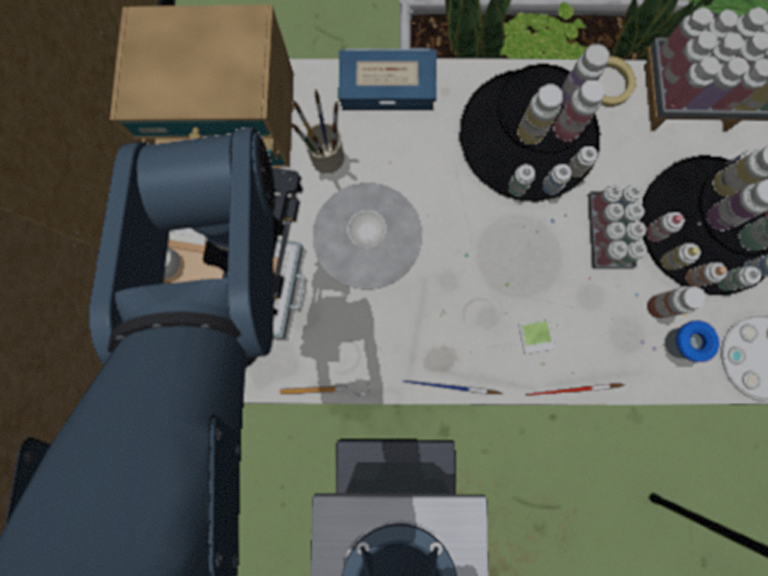

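The rabbit stands upright on the shelf's near end (wrist view (355,140)), the jar is at the far end, and the green tile and dish look untouched. I retreat, then do a last check.

Request:
send_rows(moves=[0, 0, 0, -0.5, -4, 0, 0.5, 0, 0, 0, -0.5, -4, 0, 0.5, 0, 0, 0, -0.5, -4, 0, 0.5, 0, 0, 0, -0.5, -4, 0, 0.5, 0, 0, 0, -0.5, -4, 0, 0.5, 0, 0, 0, -0.5, -4, 0, 0.5, 0, 0, 0, -0.5, -4, 0, 0.5, 0, 0, 0, 0, 0, 0, 0.5, 0, 0, 0, 0, 0, 0, 0.5, 0, 0, 0, 0, 0, 0, 0.5])

```text
time_s: 54.9
position: [0.502, -0.0956, 0.266]
tcp_rot: [[0.161, 0.987, -0.0], [0.987, -0.161, 0.001], [0.001, -0.001, -1.0]]
force: [-0.5, 1.2, -1.3]
opening: 0.75
```

```bash
python3 - <<'E'
from h import *
import pickle
a=np.radians(-9.28); R=np.array([[np.cos(a),-np.sin(a)],[np.sin(a),np.cos(a)]]); C=np.array([.5479,.3424])
c=pickle.load(open('w19.pkl','rb'))
for n,uv,z in [('head',(355,136),.162),('outlineL',(325,148),.142),('outlineR',(384,148),.142),('back',(354,105),.142),('foot',(356,172),.122)]:
    print(n,((onplane(c,[np.array(uv)/1.5-.17],z)[0,:2]-C)@R*1e3).round(1))
t=cam('top'); cv2.imwrite('pics/t20.png',cv2.resize(t['pixels'][140:240,80:260,::-1],None,fx=4.4,fy=4.4,interpolation=cv2.INTER_CUBIC))
print('dish',onplane(t,[[244,153]],.106).round(4))
p=t['pixels'];hsv=cv2.cvtColor(p,cv2.COLOR_RGB2HSV); m=((hsv[:,:,0]>35)&(hsv[:,:,0]<60)&(hsv[:,:,1]>60)); m[:205]=0;m[240:]=0;m[:,:340]=0;m[:,375:]=0
v,u=np.nonzero(m); print('green',onplane(t,[[u.mean(),v.mean()]],.008).round(4))
E
```

```text
head [  1.6 -70.5]
outlineL [-17.3 -75.7]
outlineR [ 17.8 -75.8]
back [  0.2 -51.6]
foot [  0.  -89.6]
dish [[0.6227 0.0608 0.106 ]]
green [[ 0.4604 -0.2461  0.008 ]]
```

View pics/t20.png

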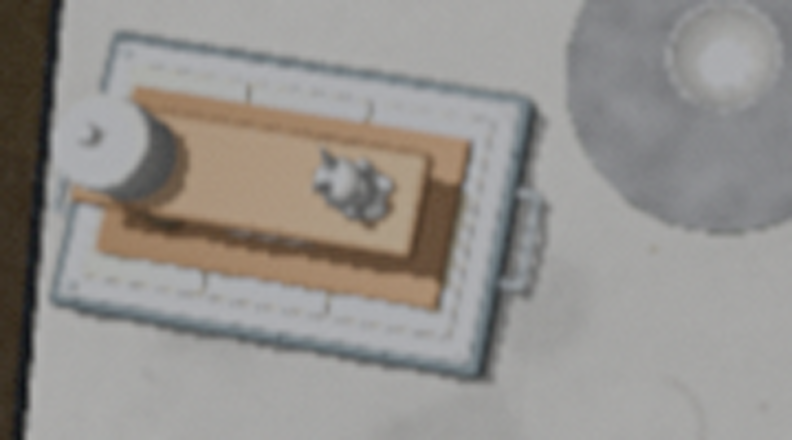

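```bash
python3 - <<'E'
from h import *
import pickle
def g(p):
    hsv=cv2.cvtColor(p,cv2.COLOR_RGB2HSV).astype(int); m=((hsv[:,:,0]>35)&(hsv[:,:,0]<60)&(hsv[:,:,1]>60)); m[:205]=0;m[240:]=0;m[:,:340]=0;m[:,375:]=0
    v,u=np.nonzero(m); return u.mean(),v.mean(),len(u)
print(g(np.load('top.npy')),g(pickle.load(open('t19.pkl','rb'))['pixels']))
hand_in()
E
```

```text
(np.float64(357.33179723502303), np.float64(221.6820276497696), 217) (np.float64(357.3492822966507), np.float64(221.7224880382775), 209)
the job is handed in; nothing more can be done
```

The upper tier is built and handed in at about 55 s. I worked in the order asked: post into the socket, purple tile, shelf, jar, rabbit.

My last checks, in the base frame (mm), each done with the wrist camera just after that piece was placed:

| Piece | Measured centre (x, y) | Wanted (x, y) |
|---|---|---|
| Loose post | (−0.1, −70) | (0, −70) |
| Purple tile | (0.2, −0.8) | (0, 0) |
| Shelf | (0.5, about 0) | (0, 0) |
| Jar | (0.5, 69.6) | (0, 70) |
| Rabbit | (0, −70.5) | (0, −70) |

- **Shelf:** its yaw is within about 0.5° of the plate's, and it looks level on all three posts.
- **Jar and rabbit:** both look upright. The shelf, jar and rabbit were still standing in the last top view, with the arm withdrawn.
- **Standing posts:** both were in their sockets when I last measured them, before the shelf went on. The shelf now hides them from above.
- **Left in place:** the green tile's centroid is unchanged to within 0.05 pixel. I only compared the dish by eye between pictures and saw no change.
- **Disagreement:** one final reading of the green tile came out about 17 mm off. The arm was over the area then, and I put it down to its shadow hiding part of the tile. An unshadowed picture taken after the rabbit was placed, just before the arm withdrew, matched the start.

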